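# Seat, clamp and start the microplate shaker

### The arm

A 7-joint arm with a two-finger parallel gripper is mounted at the origin on the work surface. World frame = base frame: x ahead of the robot, y to its left, z up, the work surface at z = 0. Lengths are in m, angles in rad, forces in N, time in s.
With the tool pointing down it reaches from about 0.4 to 0.925 m from the base axis. Payload 4.1 kg.
Tool frame: the origin (TCP) lies at the very end of the fingers, on their centre line; the grasp point (between the pads) lies 19 mm behind it; y points along the fingers, x is the direction in which the jaws open and shut, and the axes are right-handed (so a half turn about y gives the same grasp; the last joint's range is limited). The gripper opens to 85 mm and grips with 20 to 120 N. Pads are 22 mm wide; open, the fingers measure 114 mm over their backs; the gripper's body (76 mm by 85 mm) begins 54 mm behind the grasp point. The pads swing forward as they close: fully open they stand 13 mm farther back than shut.
Start: joints at [-1.397, 0.398, 0.045, 1.537, -0.019, 1.207, -0.051], TCP at [0.175, 0.626, 0.231] pointing down, gripper open.
Joint ranges: [-2.82, 2.82], [-0.49, 2.23], [-1.37, 1.46], [0, 2.46], [-1.36, 4.5], [0.23, 2], [-2.94, 2.94]. Speed limits (rad/s): [2.57, 2.57, 3.14, 3.14, 3.14, 3.14, 3.14].

### API

Orientations are given as a 3x3 rotation matrix whose columns are the frame's x, y, z axes.
In Python, from station import sensors, viewer, workorder gives the robot as it stands. The module is installed in compiled form; this text tells all that it offers.
- The arm moves only by the tool step_arm, never from a script. Its argument "targets" is a list of rows, each an object of numbers: "dx", "dy", "dz": the shift along the tool's x, y, z in m; "spin": the turn about the tool's y in degrees. In form: [{"dx": .., "dy": .., "dz": .., "spin": ..}, ...]. A call has 1 to 5 rows; each row shifts and turns the commanded pose from where the row before left it, along the tool's axes as they then stand; what a row does not reach is not made up. A row lasts 1/10 s, in which the tool goes at most 50 mm and 8.59 degrees, less where a joint would pass 70% of its speed; a pose out of reach is approached as far as the arm can. A call is refused whole if a number of a shift passes 0.05 or a number of a turn 8.59, either way. A call with a gripper value outside its range is refused whole. "gripper" is the closure, from 0 (fully open) to 1 (shut), set as the call begins (left out, the last holds). The fingers move at their own pace and stop on an object; "force" is the grip in N (left out, the last holds). Time passes only in rows, so rows that do not move let the fingers close. It gives the time, the measured TCP pose, the force and the opening at its end, in the units of the state.
- sensors.read_state(): the state, without advancing time (a new reading comes with each control period).
- viewer.snapshot(name): name is "scene" or "top" or "wrist"; returns a dict with "frame" (480x640x3 uint8, red, green, blue), "camera_matrix" (3x3 intrinsics, pixels), "dist_coeffs" ([k1, k2, p1, p2, k3] as OpenCV has them; the pictures are not rectified), "rvec" (rotation vector, rad) and "tvec" (3), from world to camera coordinates, as OpenCV has them. Camera axes: x right, y down, z forward; pixel columns grow to the right and rows downward; lengths in m; the calibration is good to about 2 mm. A picture is of the moment at which its call begins. There is no depth.
- workorder.close_job(): hands the job in, once; it reports no verdict.
Trained networks look in a picture, given as the dict that the camera call returned (one of the last four; its "shot" number tells which), for a name from the list of things; names that differ only in an ending like _2 or _b are one class to them, and where a whole thing is asked for, a point or a joint stands for the part that bears it (a point fixed in the world has none). Each returns a list of dicts, best first, with "score" (0 to 1); they miss things now and then, are a little off and sometimes report something else, mostly with a low value. They report only what shows in the picture. A call takes as long as a camera call. They do not tell look-alikes from the thing itself.
- viewer.spot_in(name, picture): "position" ([column, row] in pixels, amid what is visible of it).
- viewer.spot_point(name, picture): "position" ([column, row] in pixels: a listed point, or the origin of a listed thing).
The state is a dict: "clock": time; "joints": joint angles; "dq": joint speeds; "joint_efforts": joint torques, N m; "eef_pos": TCP position; "tool_rot": TCP orientation; "wrist_force": force on the tool from outside, world axes, zero at the start; "torque": the same for the moment, N m; "grip_width": finger opening in m.
Only numpy, scipy, OpenCV 4.12 (cv2) and the standard library are available. Lean on these libraries where they do the work, as an engineer would, in place of code of your own. Each camera call takes 0.05 s, during which the arm holds its last target.

### The job

Get the microplate shaker running: push the microplate along the platform until it is fully home against the two blue stops and keep it pressed there gently for half a second, then throw the red-knobbed clamp lever over centre until it is fully shut behind the plate, and finally flip the green rocker switch on. Do all of it gently, leave the orange heater switch off, do not disturb anything else on the bench, and leave the robot clear.

Things in the scene. Friction and masses are not known exactly. Their poses are not given: they have to be found in the camera images.
- shaker: White bench shaker, 280 (x) x 240 (y) mm, fixed. Origin: centre of its underside on the bench; x from front ledge to back, y left, z up. Aluminium platform: top 75 mm above the origin, x -70 to +135, y +-118 mm. Front ledge: x -141 to -75 mm, 45 mm high, carries both switches. Clamp hinge: x -19, y +95, z +87 mm. Keep below 20 N on the platform's parts and the clamp.
- stop_line (a point): Reference point on the platform at shaker x = +105 mm, y = 0; same axes as the shaker. The faces of the two blue stops (18 mm high; 0.5 mm give at 10 N) stand 0 to 5 mm beyond it in +x: their rail is set by hand and not measured, so feel for them. Two blue side guides, 10 mm high, from 80 mm before it to 5 mm after, leave the plate 2.5 mm of play each side.
- plate: Loose pale-blue microplate, lid on, empty, 85 (x) x 127 (y) x 15 mm, about 0.12 kg, lying between the guides. Origin: centre of its underside; x points at the stops. Starts 20 to 50 mm short of them and slides with under 2 N. Home, its origin is 42.5 mm before the stop faces, wherever these are set. Press it there with 4 to 12 N; over 18 N may crack it.
- plate_rear (a point): Middle of the plate's rear face (the one away from the stops), half-way up, 7.5 mm above the platform: push here along the shaker's +x.
- clamp (a joint): Over-centre clamp lever (rad), turning about the shaker's y: 0 = open (leans to the front, -x), 0.5 = dead centre, 1.0 = fully shut (leans to +x), hard stop. A spring drives it to the nearer end; about 5 N at the knob. The raised foot passes over the plate; shutting, it swings down 1 to 6 mm behind the plate's rear face at the left, or jams on the plate if that is not home.
- clamp_knob (a point): Centre of the red ball knob, 20 mm diameter, 65 mm from the hinge: 57 mm above the hinge when open or shut, 65 mm when upright; it travels 62 mm along the shaker's +x from open to shut. The steel rod below it is 10 mm thick.
- run_switch: Black housing of the green rocker, 52 x 36 mm, about 22 mm high over the flat rocker, fixed on the shaker's front ledge with the shaker's axes; origin: centre of its underside. It is at either the left or the right place of the ledge (100 mm apart). Keep below 20 N.
- run_rocker (a joint): Angle (rad) of the green rocker: 0 = off (its end towards the platform is raised), 0.2 = centre, 0.4 = on (that end down) on a hard stop. Over-centre: it springs to the nearer end. Hinge along y, 17.5 mm above the housing's underside.
- run_press (a point): Point on top of the raised end of the green rocker (46 x 26 mm paddle with a white bar across this end), 17 mm from its hinge, where a fingertip presses down; it sinks about 7 mm in all. About 4 N takes it over centre.
- heat_switch: Black housing of the orange heater rocker, same make as the green one, on the other place of the ledge. Must stay off.
- heat_rocker (a joint): Angle (rad) of the orange heater rocker: 0 = off, 0.4 = on. Leave it off.
- flask: Loose clear culture flask with orange cap, 75 x 125 x 32 mm, on the bench at the shaker's right. Origin: centre of the flat body's underside. Leave alone.
- dishes: Loose pair of stacked round dishes, 90 mm across, 30 mm high, on the bench at the shaker's left. Origin: centre of the underside. Leave alone.
- tube_rack: Loose blue rack with capped tubes, 75 x 130 x 73 mm, far left. Leave alone.
- bottle: Loose glass bottle, 72 mm across, 140 mm high, far right. Leave alone.
- spare_plate: Loose grey spare microplate on the bench, right of the shaker, 85 x 127 x 15 mm. Leave alone.
- tip_box: Loose pipette-tip box with yellow lid, 87 x 127 x 66 mm, far left, nearer than the tube rack. Leave alone.
- pipette: Loose white pipette lying at the back right, 256 mm long. Leave alone.
Not all that is in view belongs to the job. Leave any yellow look-alike of the plate alone.

How it is judged:
On the way, in this order (a step that is already met when the one before it is completed fails the run):
1. the plate is square, past the reference line for home (within 1.5 mm) and held still against the stops with more than 3 N for 0.3 s, the clamp still open (x of plate in the frame of stop_line above -0.044 m and angle between the x axis of plate and the x axis of shaker, either way round below 0.03 rad and contact force between the fingers and plate above 3 N and linear speed of plate below 0.004 m/s and value of joint clamp below 0.5 rad), for 0.3 s.
2. the clamp lever is fully shut with the plate still home (value of joint clamp above 0.94 rad and x of plate in the frame of stop_line above -0.0445 m), for 0.2 s.
3. the green rocker is on (value of joint run_rocker above 0.36 rad), for 0.2 s.
At the end, for the whole second after the job is handed in: The plate lies flat, at rest and square (0.03 rad), its origin no more than 44.5 mm before stop_line (home, it is 37.5 to 42.5 mm before it), the clamp lever is fully shut (above 0.94 rad), the green rocker is on (above 0.36 rad) and the orange one off (below 0.05 rad) (all of step 2 and angle between the x axis of plate and the x axis of shaker, either way round below 0.03 rad and angle between plate's own z axis and vertical below 0.03 rad and value of joint run_rocker above 0.36 rad and value of joint heat_rocker below 0.05 rad and linear speed of plate below 0.01 m/s); the robot touches nothing.
It fails at once if the plate is pushed with more than 20 N (contact force between the fingers and plate above 20 N).
It fails at once if the shaker or its clamp is pushed with more than 24 N (contact force between the fingers and shaker above 24 N).
It fails at once if the green switch is pressed with more than 24 N (contact force between the fingers and run_switch above 24 N).
It fails at once if the heater is switched on (value of joint heat_rocker above 0.2 rad).
It fails at once if a bystander is moved by more than 20 mm (distance of any of flask, dishes, tube_rack, bottle, spare_plate, tip_box, pipette from where it was at the start of the episode above 0.02 m).
It also fails if it takes over 72 s, if anything falls off the work surface, if the arm or the gripper's body presses on something with over 40 N, if the wrist force passes 120 N, or if a joint passes its speed limit or range.

## Working session

There is one attempt and no reset: what is moved stays moved. The work goes in short steps, Python scripts to look and compute and a tool call to move; the robot and the scene stay as the last step left them, time stands still between calls to the robot, and variables do not carry over. Pictures are saved under pics/ and viewed, and the job is handed in when it is done.

Besides the shell and the picture viewer there is one more tool, called after "Request:" in YAML: its name, and indented under it one key for each argument. step_arm: Moves the arm, as the interface text tells. Its arguments: {"type":"object","properties":{"targets":{"type":"array","items":{"type":"object","properties":{"dx":{"type":"number"},"dy":{"type":"number"},"dz":{"type":"number"},"spin":{"type":"number"}}}},"gripper":{"type":"number"},"force":{"type":"number"}},"required":["targets"]}

```bash
mkdir -p pics; cat > h.py <<'E'
import numpy as np,cv2
from station import sensors,viewer,workorder
def ray(s,px):
    K=np.array(s["camera_matrix"]);d=np.array(s["dist_coeffs"])
    u=cv2.undistortPoints(np.array([[px]],float),K,d)[0,0]
    R=cv2.Rodrigues(np.array(s["rvec"],float))[0];t=np.array(s["tvec"],float).ravel()
    return -R.T@t, R.T@np.array([u[0],u[1],1.])
def atz(s,px,z):
    o,r=ray(s,px);return o+r*(z-o[2])/r[2]
def proj(s,p):
    return cv2.projectPoints(np.array([p],float),np.array(s["rvec"],float),np.array(s["tvec"],float),np.array(s["camera_matrix"]),np.array(s["dist_coeffs"]))[0].reshape(-1)
def save(s,n): cv2.imwrite(f"pics/{n}.png",cv2.cvtColor(s["frame"],cv2.COLOR_RGB2BGR))
def tri(a,pa,b,pb):
    o1,r1=ray(a,pa);o2,r2=ray(b,pb)
    A=np.stack([r1,-r2],1);x=np.linalg.lstsq(A,o2-o1,rcond=None)[0]
    p,q=o1+r1*x[0],o2+r2*x[1];return (p+q)/2,np.linalg.norm(p-q)
E
cat > a.py <<'E'
from h import *
st=sensors.read_state();print(st["clock"],st["eef_pos"],np.round(st["tool_rot"],3),st["wrist_force"],st["grip_width"])
S={n:viewer.snapshot(n) for n in("scene","top")}
for n in S: save(S[n],n+"0")
for nm in["shaker","stop_line","plate","plate_rear","clamp_knob","run_switch","run_press","heat_switch","flask","dishes"]:
    for n in S:
        r=viewer.spot_point(nm,S[n])[:2]
        print(nm,n,[(np.round(x["position"],1).tolist(),round(x["score"],2)) for x in r])
print(sensors.read_state()["clock"])
E
python3 a.py
```

```text
0.0 [0.17491772 0.62534718 0.23025696] [[ 0.269 -0.    -0.963]
 [ 0.963 -0.002  0.269]
 [-0.002 -1.    -0.   ]] [-0.30212748 -0.25668374 -0.00756244] 0.08525069649069417
shaker scene [([302.3, 274.3], 0.91), ([513.6, 382.5], 0.37)]
shaker top [([322.8, 235.8], 0.66)]
stop_line scene [([263.3, 269.1], 0.73), ([330.2, 228.2], 0.58)]
stop_line top [([337.5, 190.2], 0.61), ([330.4, 271.3], 0.46)]
plate scene [([418.3, 327.8], 0.92), ([292.3, 255.3], 0.83)]
plate top [([327.1, 220.8], 0.64), ([227.1, 265.3], 0.59)]
plate_rear scene [([329.1, 193.8], 0.93), ([404.8, 319.0], 0.8)]
plate_rear top [([320.3, 233.9], 0.94), ([238.1, 262.1], 0.73)]
clamp_knob scene [([342.5, 259.1], 0.8), ([187.4, 172.0], 0.46)]
clamp_knob top [([284.1, 231.8], 0.51)]
run_switch scene [([334.7, 230.6], 0.74)]
run_switch top [([270.6, 197.5], 0.48)]
run_press scene [([329.2, 231.2], 0.58)]
run_press top [([331.3, 266.4], 0.64), ([325.0, 236.4], 0.37)]
heat_switch scene [([353.0, 263.7], 0.54)]
heat_switch top [([296.6, 261.9], 0.8), ([319.8, 233.3], 0.28)]
flask scene [([270.1, 219.2], 0.71), ([334.0, 230.3], 0.59)]
flask top [([390.0, 260.0], 0.59)]
dishes scene [([261.2, 270.2], 0.68), ([307.2, 342.4], 0.63)]
dishes top [([269.7, 201.3], 0.93)]
1.1
```

View pics/scene0.png

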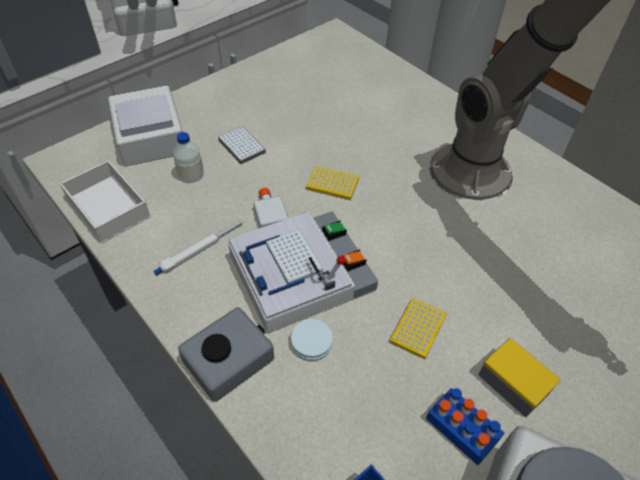

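View pics/top0.png

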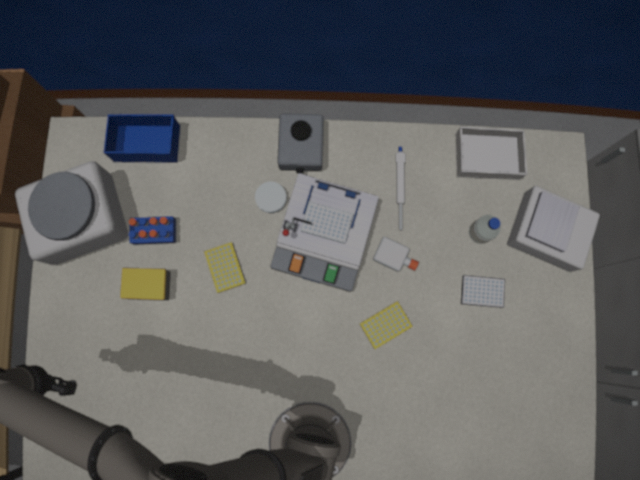

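```bash
python3 -c "
import cv2
a=cv2.imread('pics/top0.png')[160:300,240:400];cv2.imwrite('pics/top0z.png',cv2.resize(a,None,fx=5,fy=4.2857 and 5,interpolation=cv2.INTER_CUBIC)[:600])
a=cv2.imread('pics/scene0.png')[180:320,220:400];cv2.imwrite('pics/scene0z.png',cv2.resize(a,None,fx=4.2,fy=4.2,interpolation=cv2.INTER_CUBIC))
"
```

```text
(no output)
```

View pics/top0z.png

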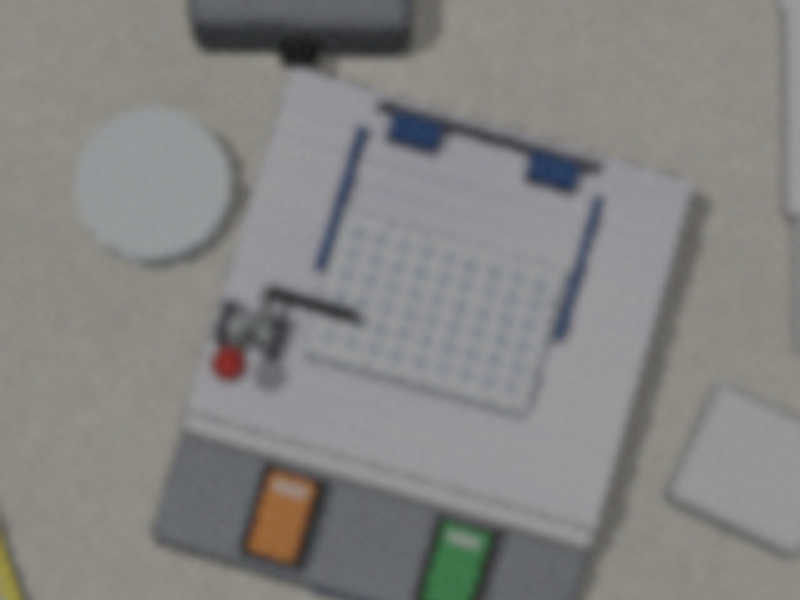

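View pics/scene0z.png

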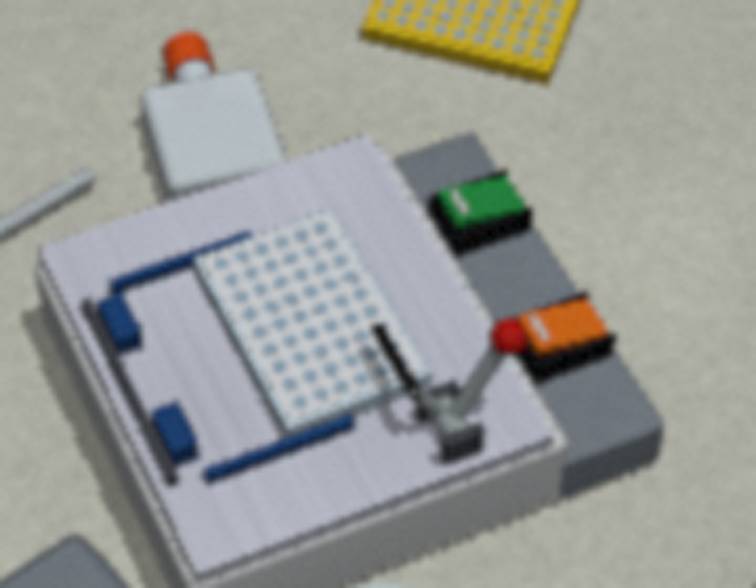

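```bash
cat > b.py <<'E'
from h import *
from scipy.optimize import least_squares
S={n:viewer.snapshot(n) for n in("scene","top")}
z=.075
C={'bl':(.135,.118,z),'br':(.135,-.118,z),'fr':(-.07,-.118,z),'fl':(-.07,.118,z),'knob':(-.050,.095,.144),
 'sl':(.1075,None,None)}
O={'scene':{'br':(229.5,239.5),'fr':(308,213.3),'fl':(353.3,284.8),'bl':(266.4,316.9),'knob':(220+509/4.2,180+336/4.2)},
'top':{'bl':(298,174.4),'br':(378.6,197),'fr':(359.4,265.6),'fl':(277.6,243.6),'knob':(240+229/5,160+362/5)}}
def W(p,q):
    c,s=np.cos(p[2]),np.sin(p[2]);return np.array([p[0]+c*q[0]-s*q[1],p[1]+s*q[0]+c*q[1],q[2]])
def f(p): return np.concatenate([(proj(S[n],W(p,C[k]))-O[n][k]) for n in O for k in O[n]])
x0=atz(S['top'],(322.8,235.8),.04)
for n in (['scene','top'],['scene'],['top']):
    OO=O;O={k:OO[k] for k in n}
    r=least_squares(f,[x0[0],x0[1],-.2],loss='soft_l1');print(n,np.round(r.x,4));print(np.round(f(r.x).reshape(-1,2),1).tolist());O=OO
    if len(n)==2: p=r.x
np.save('pose.npy',p)
for n in S: print(n,{k:np.round(proj(S[n],W(p,q)),1).tolist() for k,q in dict(press=(-.108+.017,-.05,.07),rear=(0,0,.0825)).items()})
c=[np.array(x) for x in [(305,352),(525,415),(355,215),(575,275)]]
for q in c:
    w=atz(S['top'],(240+q[0]/5,160+q[1]/5),.09)
    d=w[:2]-p[:2];cc,s=np.cos(p[2]),np.sin(p[2]);print('plate corner shaker frame',np.round([cc*d[0]+s*d[1],-s*d[0]+cc*d[1]],4))
c=[np.array(x) for x in [(290,435),(205,260),(415,375),(330,215)]]
for q in c:
    w=atz(S['scene'],(220+q[0]/4.2,180+q[1]/4.2),.09)
    d=w[:2]-p[:2];cc,s=np.cos(p[2]),np.sin(p[2]);print('plate corner shaker frame(scene)',np.round([cc*d[0]+s*d[1],-s*d[0]+cc*d[1]],4))
for n in S:
  o,_=ray(S[n],(320,240));print(n,o)
E
python3 b.py
```

```text
['scene', 'top'] [ 0.5936 -0.0252 -0.2599]
[[-0.4, -1.1], [-0.2, -1.9], [-0.9, -1.7], [0.7, -0.5], [-0.0, -0.1], [-0.3, -1.1], [-0.5, -0.6], [-0.9, 0.3], [-1.3, -1.7], [-0.6, 0.5]]
['scene'] [ 0.5951 -0.0226 -0.2644]
[[-0.2, -0.4], [0.2, -1.0], [-0.8, -0.4], [0.5, 0.5], [0.1, 1.2]]
['top'] [ 0.5921 -0.0273 -0.2525]
[[0.0, -0.4], [-0.0, -0.4], [0.2, 0.6], [-0.4, -0.8], [0.2, 1.4]]
scene {'press': [327.5, 229.2], 'rear': [301.8, 253.4]}
top {'press': [332.6, 266.5], 'rear': [324.5, 229.4]}
plate corner shaker frame [-0.0223  0.0608]
plate corner shaker frame [-0.0218 -0.0646]
plate corner shaker frame [0.0595 0.0564]
plate corner shaker frame [ 0.0614 -0.0698]
plate corner shaker frame(scene) [0.0623 0.0697]
plate corner shaker frame(scene) [ 0.0578 -0.0574]
plate corner shaker frame(scene) [-0.0136  0.0621]
plate corner shaker frame(scene) [-0.0183 -0.0581]
scene [1.09886579 0.59870329 1.11877157]
top [0.3134378  0.00166969 1.5546494 ]
```

```bash
cat > g.py <<'E'
from h import *
import sys
p=np.load('pose.npy')
st=sensors.read_state();R=np.array(st["tool_rot"]);e=np.array(st["eef_pos"])
c,s=np.cos(p[2]),np.sin(p[2]);Q=np.array([[c,-s,0],[s,c,0],[0,0,1]])
print('t',st["clock"],'shaker-frame tcp',np.round(Q.T@(e-[p[0],p[1],0]),4),'F(shaker)',np.round(Q.T@st["wrist_force"],2),'yawerr deg',round(np.degrees(np.arctan2(-R[0,0],R[1,0])-p[2]),2),'w',round(st["grip_width"],4))
if len(sys.argv)>3:
    g=Q@np.array(list(map(float,sys.argv[1:4])))+[p[0],p[1],0]
    print('tool delta',np.round(R.T@(g-e),4))
E
python3 g.py -.09 0 .25
```

```text
t 1.2 shaker-frame tcp [-0.5718  0.5217  0.2313] F(shaker) [ 0.1  -0.1  -0.39] yawerr deg -0.73 w 0.086
tool delta [-0.5155 -0.0187 -0.4884]
```

Request:
step_arm:
  targets:
    - {"dx": -0.034,"dy": -0.004,"dz": -0.0325}
    - {"dx": -0.034,"dy": -0.004,"dz": -0.0325}
    - {"dx": -0.034,"dy": -0.004,"dz": -0.0325}
    - {"dx": -0.034,"dy": -0.004,"dz": -0.0325}
    - {"dx": -0.034,"dy": -0.003,"dz": -0.0325}
  gripper: 1
  force: 20

```text
invalid input
```

Request:
step_arm:
  targets:
    - {"dx": -0.034,"dz": -0.0325}
    - {"dx": -0.034,"dz": -0.0325}
    - {"dx": -0.034,"dz": -0.0325}
    - {"dx": -0.034,"dz": -0.0325}
    - {"dx": -0.034,"dz": -0.0325}

```text
invalid input
```

Request:
step_arm:
  targets:
    - {"dx": -0.034,"dz": -0.0325}
    - {"dx": -0.034,"dz": -0.0325}
    - {"dx": -0.034,"dz": -0.0325}
    - {"dx": -0.034,"dz": -0.0325}
    - {"dx": -0.034,"dz": -0.0325}

```text
invalid input
```

Request:
step_arm:
  targets:
    - {"dx": 0}
    - {"dx": 0}

```text
invalid input
```

```bash
python3 g.py -.09 0 .25; python3 -c "
from h import *
s=viewer.snapshot('wrist');save(s,'w1');t=viewer.snapshot('top');save(t,'t1')
print(ray(s,(320,240)))
p=np.load('pose.npy');
import pickle;pickle.dump(s,open('w1.pkl','wb'))
"
```

```text
t 1.2 shaker-frame tcp [-0.5718  0.5217  0.2313] F(shaker) [ 0.1  -0.1  -0.39] yawerr deg -0.73 w 0.086
tool delta [-0.5155 -0.0187 -0.4884]
(array([0.10407865, 0.64703966, 0.37294628]), array([ 0.28713769, -0.07628956, -0.95488776]))
```

View pics/w1.png

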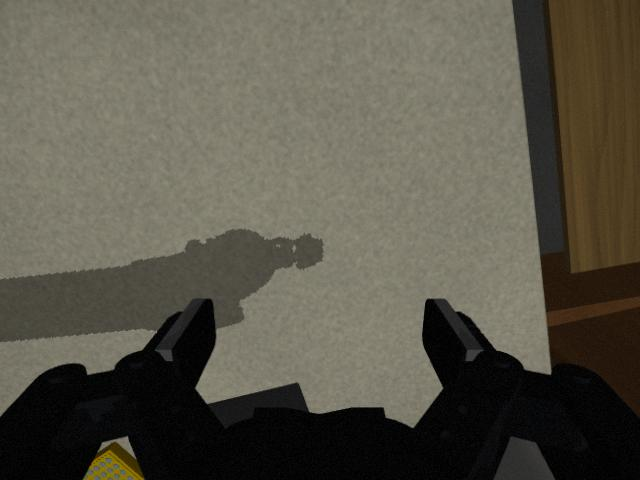

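Request:
step_arm:
  targets:
    - {"dx": -0.034,"dy": -0.004,"dz": -0.0325,"spin": 0}
    - {"dx": -0.034,"dy": -0.004,"dz": -0.0325,"spin": 0}
    - {"dx": -0.034,"dy": -0.004,"dz": -0.0325,"spin": 0}
    - {"dx": -0.034,"dy": -0.004,"dz": -0.0325,"spin": 0}
    - {"dx": -0.034,"dy": -0.003,"dz": -0.0325,"spin": 0}
  gripper: 1
  force: 20

```text
clock: 1.8
eef_pos: [0.2866, 0.4168, 0.2508]
tool_rot: [[0.269, 0.0, -0.963], [0.963, 0.001, 0.269], [0.001, -1.0, -0.0]]
wrist_force: [0.6, 0.5, -0.7]
grip_width: 0.0123
```

Request:
step_arm:
  targets:
    - {"dx": -0.034,"dy": 0,"dz": -0.0325,"spin": 0}
    - {"dx": -0.034,"dy": 0,"dz": -0.0325,"spin": 0}
    - {"dx": -0.034,"dy": 0,"dz": -0.0325,"spin": 0}
    - {"dx": -0.034,"dy": 0,"dz": -0.0325,"spin": 0}
    - {"dx": -0.034,"dy": 0,"dz": -0.0325,"spin": 0}

```text
clock: 2.3
eef_pos: [0.3972, 0.2093, 0.2507]
tool_rot: [[0.269, 0.001, -0.963], [0.963, 0.001, 0.269], [0.001, -1.0, -0.001]]
wrist_force: [1.7, 0.2, 0.7]
grip_width: 0.0001
```

Request:
step_arm:
  targets:
    - {"dx": -0.034,"dy": 0,"dz": -0.0325,"spin": 0}
    - {"dx": -0.034,"dy": 0,"dz": -0.0325,"spin": 0}
    - {"dx": -0.034,"dy": 0,"dz": -0.0325,"spin": 0}
    - {"dx": -0.034,"dy": 0,"dz": -0.0325,"spin": 0}
    - {"dx": -0.034,"dy": 0,"dz": -0.0325,"spin": 0}

```text
clock: 2.8
eef_pos: [0.5079, 0.0019, 0.2508]
tool_rot: [[0.269, 0.001, -0.963], [0.963, 0.001, 0.269], [0.001, -1.0, -0.001]]
wrist_force: [1.9, 0.6, -0.0]
grip_width: 0.0001
```

Request:
step_arm:
  targets:
    - {"dx": 0,"dy": 0,"dz": 0,"spin": 0}

```text
clock: 2.9
eef_pos: [0.5091, -0.004, 0.251]
tool_rot: [[0.28, 0.003, -0.96], [0.96, -0.004, 0.28], [-0.003, -1.0, -0.004]]
wrist_force: [-0.0, 0.5, -0.0]
grip_width: 0.0003
```

```bash
python3 g.py -.09 0 .25; python3 -c "
from h import *
s=viewer.snapshot('wrist');save(s,'w1')
print(ray(s,(320,240)))
import pickle;pickle.dump(s,open('w1.pkl','wb'))
"
```

```text
t 2.9 shaker-frame tcp [-0.0871 -0.0013  0.251 ] F(shaker) [-0.12  0.44 -0.02] yawerr deg -1.38 w 0.0003
tool delta [0.0012 0.001  0.003 ]
(array([0.43797031, 0.01844486, 0.39234917]), array([ 0.2889785 , -0.08349887, -0.95372856]))
```

View pics/w1.png

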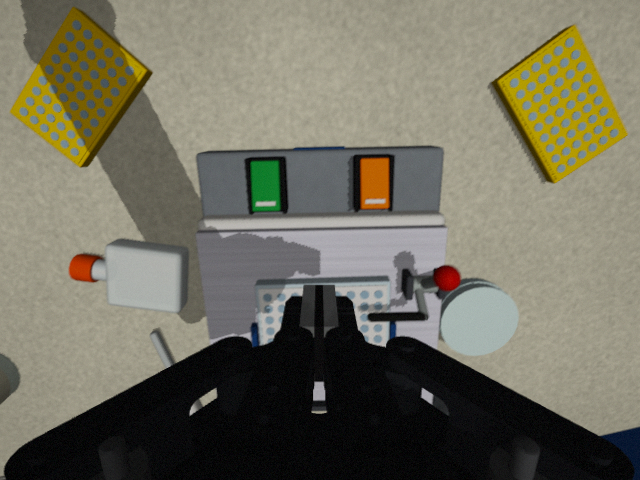

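```bash
python3 -c "
import cv2
a=cv2.imread('pics/w1.png')[140:340,190:460];cv2.imwrite('pics/w1z.png',cv2.resize(a,None,fx=2.95,fy=2.95,interpolation=cv2.INTER_CUBIC))
"
```

```text
(no output)
```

View pics/w1z.png

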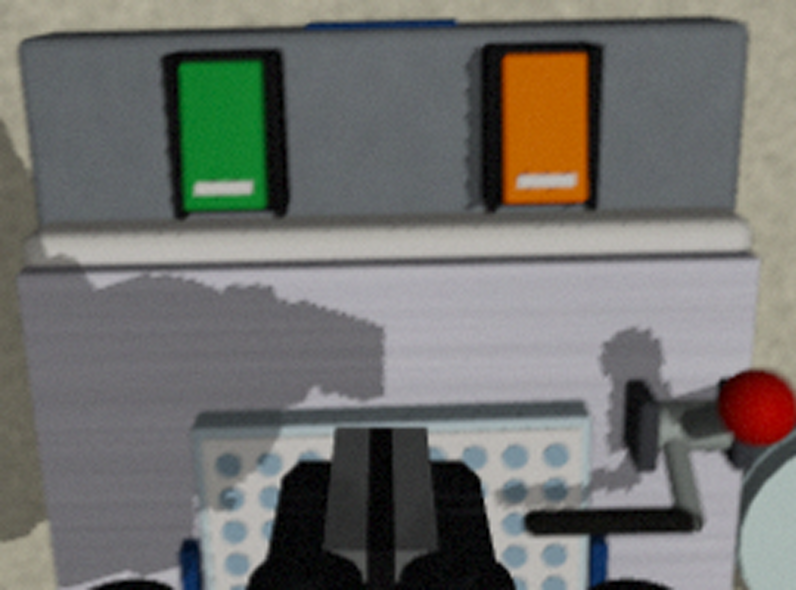

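```bash
cat > c.py <<'E'
from h import *
import pickle
from scipy.optimize import least_squares
s=pickle.load(open('w1.pkl','rb'))
u=lambda a,b:np.array([190+a/2.95,140+b/2.95])
C=[(-.07,-.118,.075),(-.07,.118,.075),(-.050,.095,.144)]
O=[u(20,268),u(757,257),u(757,408)]
C2=[(-.141,-.12,.045),(-.141,.12,.045)];O2=[u(22,40),u(745,22)]
def W(p,q):
    c,S=np.cos(p[2]),np.sin(p[2]);return np.array([p[0]+c*q[0]-S*q[1],p[1]+S*q[0]+c*q[1],q[2]])
f=lambda p:np.concatenate([proj(s,W(p,c))-o for c,o in zip(C,O)])
r=least_squares(f,np.load('pose.npy'),loss='soft_l1');p=r.x
print(p,np.round(r.fun,1),[np.round(proj(s,W(p,c))-o,1) for c,o in zip(C2,O2)])
def inv(px,z):
    d=atz(s,px,z)[:2]-p[:2];c,S=np.cos(p[2]),np.sin(p[2]);return np.round([c*d[0]+S*d[1],-S*d[0]+c*d[1]],4)
for n,a,z in [('plate bot r',(195,410),.075),('plate bot l',(587,402),.075),('plate top r',(195,432),.09),('plate top l',(587,424),.09),('bar',(223,188),.070),('green far',(223,58),.065),('green near',(223,212),.07),('obar',(547,181),.07),('foot tip',(530,521),.115),('foot L',(695,520),.115),('ogrn l',(176,130),.067),('ogrn r',(266,130),.067)]: print(n,inv(u(*a),z))
pickle.dump(p,open('pw.pkl','wb'))
st=sensors.read_state();print('tcp proj',(proj(s,st['eef_pos'])-[190,140])*2.95)
E
python3 c.py
```

```text
[ 0.59177875 -0.02459743 -0.26987825] [-3.2  0.1  1.5  0.5  0.1 -0.4] [array([-3.9, -2.9]), array([ 3.6, -0.5])]
plate bot r [-0.0209 -0.063 ]
plate bot l [-0.0221  0.0653]
plate top r [-0.02   -0.0605]
plate top l [-0.0211  0.0626]
bar [-0.0937 -0.0503]
green far [-0.1331 -0.0488]
green near [-0.0861 -0.0507]
obar [-0.0946  0.0507]
foot tip [-0.0014  0.042 ]
foot L [-0.001   0.0909]
ogrn l [-0.1116 -0.0643]
ogrn r [-0.1112 -0.0364]
tcp proj [394.30614097 472.43095043]
```

```bash
python3 -c "
import numpy as np;np.save('pose.npy',[0.5928,-0.025,-0.265])"; python3 g.py -.058 -.010 .0805
```

```text
t 2.95 shaker-frame tcp [-0.0883  0.0018  0.2506] F(shaker) [-0.06  0.96  0.93] yawerr deg -0.86 w 0.0001
tool delta [-0.0111  0.1701 -0.0303]
```

Request:
step_arm:
  targets:
    - {"dx": -0.0055,"dy": 0.03,"dz": -0.015,"spin": -0.8}
    - {"dx": -0.0055,"dy": 0.04,"dz": -0.015,"spin": 0}
    - {"dx": 0,"dy": 0.04,"dz": 0,"spin": 0}
    - {"dx": 0,"dy": 0.03,"dz": 0,"spin": 0}
    - {"dx": 0,"dy": 0.01,"dz": 0,"spin": 0}

```text
clock: 3.45
eef_pos: [0.5305, -0.0133, 0.0972]
tool_rot: [[0.254, -0.006, -0.967], [0.967, 0.0, 0.254], [-0.001, -1.0, 0.006]]
wrist_force: [-0.3, -0.5, -0.2]
grip_width: -0.0001
```

Request:
step_arm:
  targets:
    - {"dx": 0,"dy": 0,"dz": 0,"spin": 0}
    - {"dx": 0,"dy": 0,"dz": 0,"spin": 0}

```text
clock: 3.65
eef_pos: [0.5344, -0.0143, 0.1017]
tool_rot: [[0.255, 0.002, -0.967], [0.967, 0.001, 0.255], [0.001, -1.0, -0.002]]
wrist_force: [1.0, -0.9, 1.1]
grip_width: 0.0001
```

```bash
python3 g.py -.058 -.010 .0805;python3 -c "
from h import *
s=viewer.snapshot('wrist');save(s,'w2')
"
```

```text
t 3.65 shaker-frame tcp [-0.0592 -0.005   0.1017] F(shaker) [ 1.25 -0.62  1.15] yawerr deg 0.41 w 0.0001
tool delta [-0.005   0.0212 -0.0011]
```

View pics/w2.png

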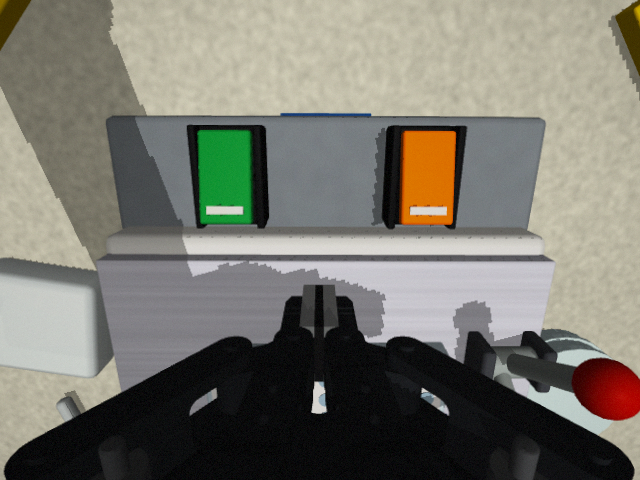

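Request:
step_arm:
  targets:
    - {"dx": -0.005,"dy": 0.011,"dz": 0,"spin": 0.2}
    - {"dx": 0,"dy": 0.01,"dz": 0,"spin": 0}
    - {"dx": 0,"dy": 0,"dz": -0.01,"spin": 0}
    - {"dx": 0,"dy": 0,"dz": -0.004,"spin": 0}
    - {"dx": 0,"dy": 0,"dz": 0,"spin": 0}

```text
clock: 4.2
eef_pos: [0.5469, -0.0238, 0.0796]
tool_rot: [[0.26, 0.001, -0.966], [0.966, -0.0, 0.26], [-0.0, -1.0, -0.001]]
wrist_force: [0.1, -0.4, -0.1]
grip_width: 0.0
```

```bash
python3 g.py -.032 -.010 .0805
```

```text
t 4.2 shaker-frame tcp [-0.0446 -0.0109  0.0796] F(shaker) [ 0.16 -0.34 -0.07] yawerr deg 0.14 w 0.0
tool delta [ 0.0008 -0.0009 -0.0126]
```

Request:
step_arm:
  targets:
    - {"dx": 0,"dy": 0,"dz": -0.005,"spin": 0}
    - {"dx": 0,"dy": 0,"dz": -0.004,"spin": 0}
    - {"dx": 0,"dy": 0,"dz": -0.003,"spin": 0}
    - {"dx": 0,"dy": 0,"dz": -0.003,"spin": 0}
    - {"dx": 0,"dy": 0,"dz": -0.003,"spin": 0}

```text
clock: 4.7
eef_pos: [0.5627, -0.028, 0.0792]
tool_rot: [[0.259, -0.001, -0.966], [0.966, 0.0, 0.259], [0.0, -1.0, 0.001]]
wrist_force: [-0.8, -0.3, 0.9]
grip_width: -0.0001
```

Request:
step_arm:
  targets:
    - {"dx": 0,"dy": 0,"dz": -0.004,"spin": 0}
    - {"dx": 0,"dy": 0,"dz": -0.004,"spin": 0}
    - {"dx": 0,"dy": 0,"dz": -0.004,"spin": 0}
    - {"dx": 0,"dy": 0,"dz": -0.003,"spin": 0}
    - {"dx": 0,"dy": 0,"dz": -0.002,"spin": 0}

```text
clock: 5.2
eef_pos: [0.5796, -0.0326, 0.0792]
tool_rot: [[0.259, 0.0, -0.966], [0.966, -0.0, 0.259], [-0.0, -1.0, -0.0]]
wrist_force: [-0.6, 0.1, 0.9]
grip_width: -0.0003
```

```bash
python3 g.py 0 -.010 .0805;python3 -c "
from h import *
s=viewer.snapshot('wrist');save(s,'w3');s=viewer.snapshot('scene');save(s,'s3')
import cv2
a=cv2.imread('pics/s3.png')[180:320,220:400];cv2.imwrite('pics/s3z.png',cv2.resize(a,None,fx=4.2,fy=4.2,interpolation=cv2.INTER_CUBIC))
"
```

```text
t 5.2 shaker-frame tcp [-0.0107 -0.0108  0.0792] F(shaker) [-0.57 -0.04  0.88] yawerr deg 0.15 w -0.0003
tool delta [ 0.0008 -0.0013 -0.0107]
```

View pics/w3.png

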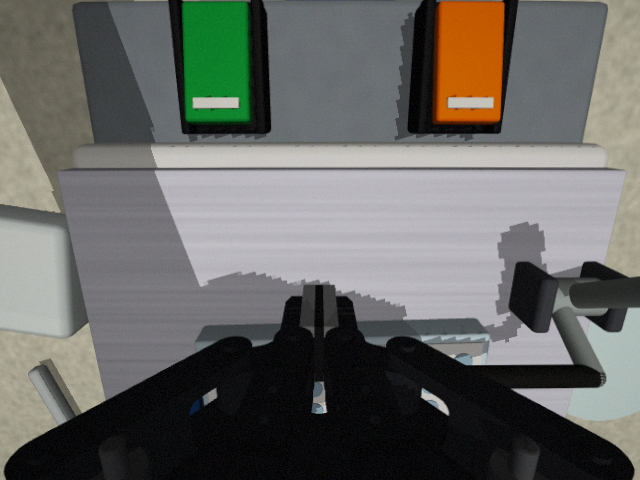

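View pics/s3z.png

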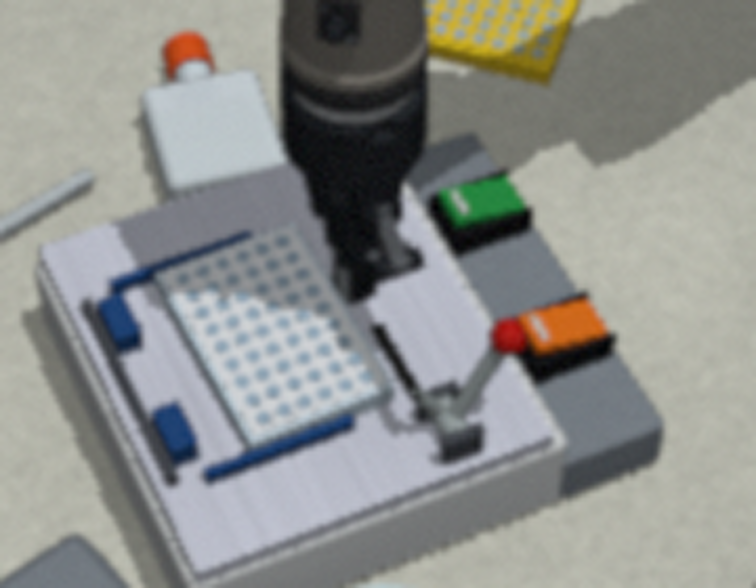

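Request:
step_arm:
  targets:
    - {"dx": 0,"dy": 0,"dz": -0.003,"spin": 0}
    - {"dx": 0,"dy": 0,"dz": -0.003,"spin": 0}
    - {"dx": 0,"dy": 0,"dz": -0.003,"spin": 0}
    - {"dx": 0,"dy": 0,"dz": -0.002,"spin": 0}
    - {"dx": 0,"dy": 0,"dz": -0.001,"spin": 0}

```text
clock: 5.8
eef_pos: [0.5912, -0.0357, 0.0793]
tool_rot: [[0.259, 0.0, -0.966], [0.966, 0.0, 0.259], [0.0, -1.0, -0.0]]
wrist_force: [-1.3, 0.3, -0.2]
grip_width: -0.0001
```

Request:
step_arm:
  targets:
    - {"dx": 0,"dy": 0,"dz": -0.0008,"spin": 0}
    - {"dx": 0,"dy": 0,"dz": -0.0008,"spin": 0}
    - {"dx": 0,"dy": 0,"dz": -0.0008,"spin": 0}

```text
clock: 6.1
eef_pos: [0.5932, -0.0362, 0.0793]
tool_rot: [[0.259, -0.0, -0.966], [0.966, 0.0, 0.259], [0.0, -1.0, 0.0]]
wrist_force: [-0.2, 1.1, 0.0]
grip_width: -0.0004
```

Request:
step_arm:
  targets:
    - {"dx": 0,"dy": 0,"dz": -0.0008,"spin": 0}
    - {"dx": 0,"dy": 0,"dz": -0.0008,"spin": 0}

```text
clock: 6.3
eef_pos: [0.5948, -0.0366, 0.0793]
tool_rot: [[0.259, 0.0, -0.966], [0.966, 0.0, 0.259], [0.0, -1.0, 0.0]]
wrist_force: [-0.1, 0.1, 0.2]
grip_width: -0.0002
```

```bash
python3 g.py 0.01 -.010 .0805;python3 -c "
from h import *
s=viewer.snapshot('scene');save(s,'s4')
import cv2
a=cv2.imread('pics/s4.png')[180:320,220:400];cv2.imwrite('pics/s4z.png',cv2.resize(a,None,fx=4.2,fy=4.2,interpolation=cv2.INTER_CUBIC))
"
```

```text
t 6.3 shaker-frame tcp [ 0.005  -0.0107  0.0793] F(shaker) [-0.15  0.04  0.25] yawerr deg 0.16 w -0.0002
tool delta [ 0.0007 -0.0012 -0.005 ]
```

View pics/s4z.png

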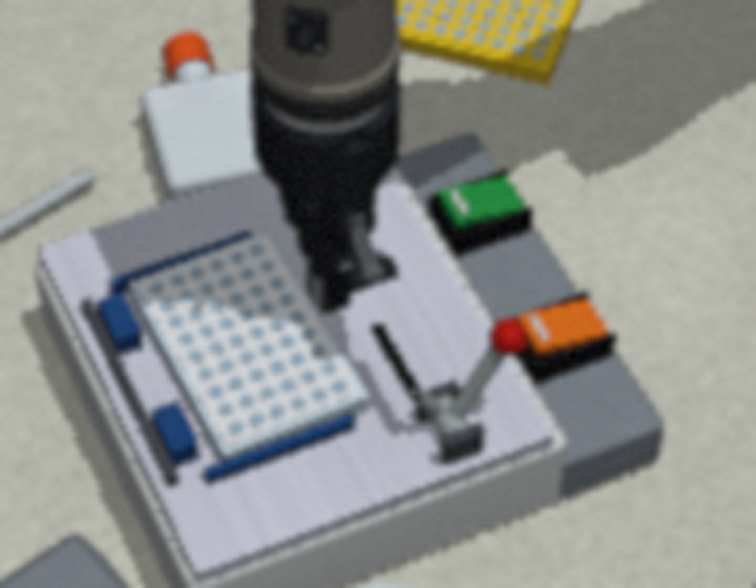

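Request:
step_arm:
  targets:
    - {"dx": 0,"dy": 0,"dz": -0.0008,"spin": 0}
    - {"dx": 0,"dy": 0,"dz": -0.0008,"spin": 0}
    - {"dx": 0,"dy": 0,"dz": -0.0008,"spin": 0}
    - {"dx": 0,"dy": 0,"dz": -0.0006,"spin": 0}

```text
clock: 6.75
eef_pos: [0.5978, -0.0374, 0.0793]
tool_rot: [[0.259, 0.0, -0.966], [0.966, 0.0, 0.259], [0.0, -1.0, -0.0]]
wrist_force: [-0.6, 0.0, 0.4]
grip_width: -0.0001
```

Request:
step_arm:
  targets:
    - {"dx": 0,"dy": 0,"dz": -0.0004,"spin": 0}
    - {"dx": 0,"dy": 0,"dz": -0.0004,"spin": 0}
    - {"dx": 0,"dy": 0,"dz": -0.0003,"spin": 0}

```text
clock: 7.05
eef_pos: [0.5988, -0.0377, 0.0793]
tool_rot: [[0.259, 0.0, -0.966], [0.966, 0.0, 0.259], [0.0, -1.0, -0.0]]
wrist_force: [-0.3, 0.8, -1.0]
grip_width: -0.0001
```

```bash
python3 g.py 0.01 -.010 .0805;python3 -c "
from h import *
s=viewer.snapshot('scene');save(s,'s5')
import cv2
a=cv2.imread('pics/s5.png')[220:300,230:330];cv2.imwrite('pics/s5z.png',cv2.resize(a,None,fx=7,fy=7,interpolation=cv2.INTER_CUBIC))
"
```

```text
t 7.05 shaker-frame tcp [ 0.0091 -0.0107  0.0793] F(shaker) [-0.52  0.7  -0.99] yawerr deg 0.16 w -0.0001
tool delta [ 0.0007 -0.0012 -0.0009]
```

View pics/s5z.png

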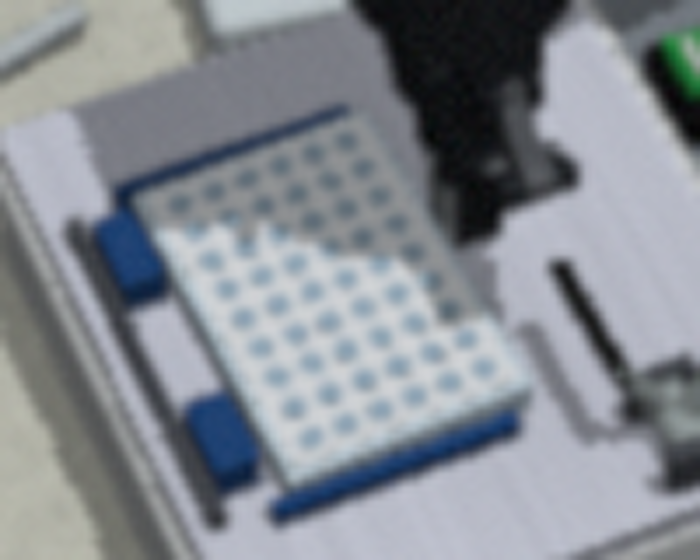

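Request:
step_arm:
  targets:
    - {"dx": 0,"dy": 0,"dz": -0.0003,"spin": 0}
    - {"dx": 0,"dy": 0,"dz": -0.0002,"spin": 0}
    - {"dx": 0,"dy": 0,"dz": -0.0002,"spin": 0}

```text
clock: 7.4
eef_pos: [0.5994, -0.0379, 0.0793]
tool_rot: [[0.259, 0.0, -0.966], [0.966, 0.0, 0.259], [0.0, -1.0, 0.0]]
wrist_force: [-0.9, 0.2, -0.3]
grip_width: -0.0
```

Request:
step_arm:
  targets:
    - {"dx": 0,"dy": 0,"dz": -0.0003,"spin": 0}
    - {"dx": 0,"dy": 0,"dz": -0.0002,"spin": 0}
    - {"dx": 0,"dy": 0,"dz": -0.0002,"spin": 0}

```text
clock: 7.7
eef_pos: [0.5999, -0.038, 0.0793]
tool_rot: [[0.259, -0.0, -0.966], [0.966, 0.0, 0.259], [0.0, -1.0, 0.001]]
wrist_force: [-0.6, 1.2, 0.8]
grip_width: 0.0001
```

Request:
step_arm:
  targets:
    - {"dx": 0,"dy": 0,"dz": -0.0003,"spin": 0}
    - {"dx": 0,"dy": 0,"dz": -0.0002,"spin": 0}
    - {"dx": 0,"dy": 0,"dz": -0.0002,"spin": 0}

```text
clock: 8.0
eef_pos: [0.6002, -0.0379, 0.0792]
tool_rot: [[0.259, -0.001, -0.966], [0.966, 0.001, 0.259], [0.0, -1.0, 0.001]]
wrist_force: [-3.3, 1.6, 2.6]
grip_width: 0.0003
```

Request:
step_arm:
  targets:
    - {"dx": 0,"dy": 0,"dz": -0.0002,"spin": 0}
    - {"dx": 0,"dy": 0,"dz": 0,"spin": 0}

```text
clock: 8.2
eef_pos: [0.6003, -0.0379, 0.0792]
tool_rot: [[0.259, -0.001, -0.966], [0.966, 0.001, 0.259], [0.0, -1.0, 0.002]]
wrist_force: [-3.7, 1.3, 2.7]
grip_width: 0.0001
```

Request:
step_arm:
  targets:
    - {"dx": 0,"dy": 0,"dz": -0.0002,"spin": 0}
    - {"dx": 0,"dy": 0,"dz": -0.0002,"spin": 0}

```text
clock: 8.4
eef_pos: [0.6005, -0.0379, 0.0792]
tool_rot: [[0.259, -0.002, -0.966], [0.966, 0.001, 0.259], [0.0, -1.0, 0.002]]
wrist_force: [-5.0, 2.5, 4.9]
grip_width: 0.0001
```

```bash
python3 g.py 0.01 -.010 .0805;python3 -c "
from h import *
print(np.round(sensors.read_state()['torque'],2))
s=viewer.snapshot('scene');save(s,'s6')
import cv2
a=cv2.imread('pics/s6.png')[220:300,230:330];cv2.imwrite('pics/s6z.png',cv2.resize(a,None,fx=7,fy=7,interpolation=cv2.INTER_CUBIC))
s=viewer.snapshot('wrist');save(s,'w6')
"
```

```text
t 8.4 shaker-frame tcp [ 0.0108 -0.0104  0.0792] F(shaker) [-5.5   1.12  4.95] yawerr deg 0.17 w 0.0001
tool delta [ 0.0004 -0.0013  0.0008]
[0.49 1.17 0.  ]
```

View pics/s6z.png

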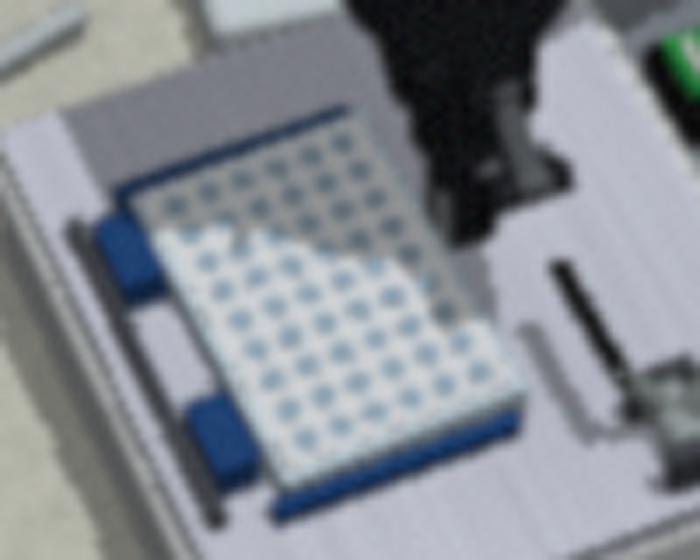

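View pics/w6.png

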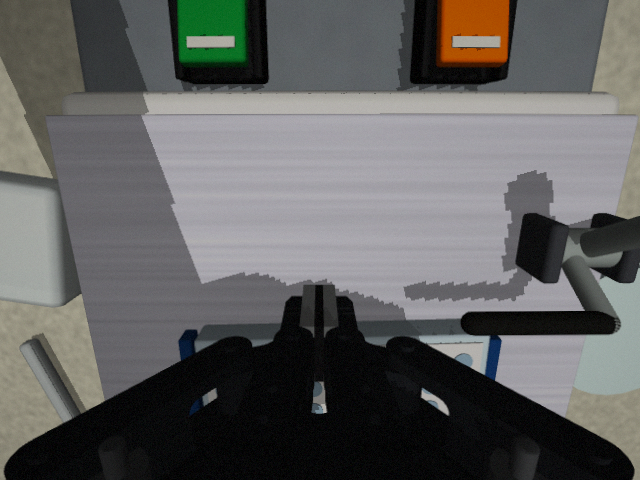

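Request:
step_arm:
  targets:
    - {"dx": 0,"dy": -0.0004,"dz": 0,"spin": 0}
    - {"dx": 0,"dy": 0,"dz": 0,"spin": 0}

```text
clock: 8.7
eef_pos: [0.601, -0.0375, 0.0793]
tool_rot: [[0.259, -0.001, -0.966], [0.966, 0.001, 0.259], [0.001, -1.0, 0.001]]
wrist_force: [-3.2, 2.9, 0.5]
grip_width: -0.0002
```

Request:
step_arm:
  targets:
    - {"dx": 0,"dy": -0.0001,"dz": -0.0003,"spin": 0}
    - {"dx": 0,"dy": -0.0001,"dz": -0.0002,"spin": 0}

```text
clock: 8.9
eef_pos: [0.6012, -0.0375, 0.0794]
tool_rot: [[0.259, -0.002, -0.966], [0.966, 0.001, 0.259], [0.001, -1.0, 0.002]]
wrist_force: [-4.1, 2.8, -0.1]
grip_width: 0.0
```

Request:
step_arm:
  targets:
    - {"dx": 0,"dy": 0,"dz": -0.0003,"spin": 0}
    - {"dx": 0,"dy": 0,"dz": -0.0003,"spin": 0}

```text
clock: 9.1
eef_pos: [0.6013, -0.0375, 0.0793]
tool_rot: [[0.259, -0.003, -0.966], [0.966, 0.002, 0.259], [0.001, -1.0, 0.003]]
wrist_force: [-5.4, 3.7, 0.4]
grip_width: -0.0003
```

```bash
python3 g.py 0.01 -.010 .0805;python3 -c "
from h import *
s=viewer.snapshot('scene');save(s,'s7')
import cv2
a=cv2.imread('pics/s7.png')[220:300,230:330];cv2.imwrite('pics/s7z.png',cv2.resize(a,None,fx=7,fy=7,interpolation=cv2.INTER_CUBIC))
s=viewer.snapshot('wrist');save(s,'w7')
a=cv2.imread('pics/w7.png')[300:400,160:520];cv2.imwrite('pics/w7z.png',cv2.resize(a,None,fx=2.2,fy=4,interpolation=cv2.INTER_CUBIC))
"
```

```text
t 9.1 shaker-frame tcp [ 0.0115 -0.0099  0.0793] F(shaker) [-6.21  2.12  0.44] yawerr deg 0.2 w -0.0003
tool delta [-0.0001 -0.0012  0.0015]
```

View pics/s7z.png

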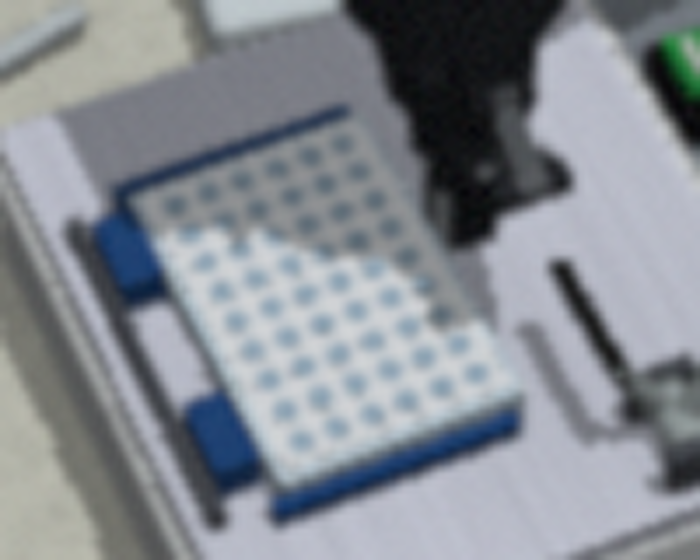

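View pics/w7z.png

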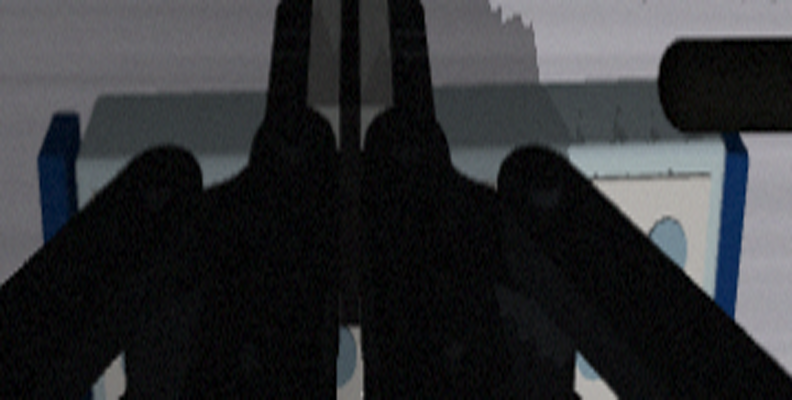

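Request:
step_arm:
  targets:
    - {"dx": 0.0003,"dy": -0.0001,"dz": -0.0005,"spin": 0}
    - {"dx": 0.0002,"dy": 0,"dz": -0.0003,"spin": 0}

```text
clock: 9.4
eef_pos: [0.6018, -0.0371, 0.0793]
tool_rot: [[0.259, -0.004, -0.966], [0.966, 0.002, 0.259], [0.001, -1.0, 0.004]]
wrist_force: [-5.7, 3.8, 1.1]
grip_width: -0.0001
```

Request:
step_arm:
  targets:
    - {"dx": 0,"dy": 0,"dz": 0,"spin": 0}
    - {"dx": 0,"dy": 0,"dz": 0,"spin": 0}

```text
clock: 9.6
eef_pos: [0.6018, -0.0371, 0.0793]
tool_rot: [[0.259, -0.004, -0.966], [0.966, 0.002, 0.259], [0.001, -1.0, 0.004]]
wrist_force: [-6.4, 3.5, 2.2]
grip_width: 0.0003
```

```bash
python3 g.py 0.01 -.010 .0805
```

```text
t 9.6 shaker-frame tcp [ 0.0119 -0.0093  0.0793] F(shaker) [-7.11  1.66  2.17] yawerr deg 0.2 w 0.0003
tool delta [-0.0007 -0.0012  0.0019]
```

Request:
step_arm:
  targets:
    - {"dx": 0.0003,"dy": -0.0003,"dz": -0.0005,"spin": 0}
    - {"dx": 0.0002,"dy": 0,"dz": -0.0003,"spin": 0}
    - {"dx": 0,"dy": 0,"dz": 0,"spin": 0}

```text
clock: 9.9
eef_pos: [0.602, -0.0368, 0.0793]
tool_rot: [[0.259, -0.005, -0.966], [0.966, 0.002, 0.259], [0.001, -1.0, 0.005]]
wrist_force: [-6.4, 3.9, 0.9]
grip_width: -0.0001
```

```bash
python3 g.py 0.01 -.010 .0805
```

```text
t 9.9 shaker-frame tcp [ 0.012  -0.0089  0.0793] F(shaker) [-7.18  2.14  0.92] yawerr deg 0.2 w -0.0001
tool delta [-0.0011 -0.0012  0.002 ]
```

Request:
step_arm:
  targets:
    - {"dx": 0,"dy": -0.0001,"dz": -0.0006,"spin": 0}
    - {"dx": 0,"dy": 0,"dz": -0.0006,"spin": 0}
    - {"dx": 0,"dy": 0,"dz": 0,"spin": 0}

```text
clock: 10.2
eef_pos: [0.6021, -0.0368, 0.0793]
tool_rot: [[0.259, -0.008, -0.966], [0.966, 0.003, 0.259], [0.001, -1.0, 0.008]]
wrist_force: [-8.3, 4.7, 4.1]
grip_width: 0.0002
```

```bash
python3 g.py 0.01 -.010 .0805
```

```text
t 10.2 shaker-frame tcp [ 0.0121 -0.0089  0.0793] F(shaker) [-9.2   2.34  4.09] yawerr deg 0.2 w 0.0002
tool delta [-0.0011 -0.0012  0.0021]
```

Request:
step_arm:
  targets:
    - {"dx": 0,"dy": -0.0002,"dz": 0,"spin": 0}
    - {"dx": 0,"dy": 0,"dz": 0,"spin": 0}
    - {"dx": 0,"dy": 0,"dz": 0,"spin": 0}
    - {"dx": 0,"dy": 0,"dz": 0,"spin": 0}
    - {"dx": 0,"dy": 0,"dz": 0,"spin": 0}

```text
clock: 10.7
eef_pos: [0.6021, -0.0368, 0.0793]
tool_rot: [[0.259, -0.008, -0.966], [0.966, 0.003, 0.259], [0.001, -1.0, 0.008]]
wrist_force: [-8.6, 4.0, 2.1]
grip_width: 0.0001
```

```bash
python3 g.py 0.01 -.010 .0805;python3 -c "
from h import *
import cv2
s=viewer.snapshot('wrist');save(s,'w8')
a=cv2.imread('pics/w8.png')[80:400,40:640];cv2.imwrite('pics/w8z.png',cv2.resize(a,None,fx=1.33,fy=1.8,interpolation=cv2.INTER_CUBIC))
s=viewer.snapshot('top');save(s,'t8')
a=cv2.imread('pics/t8.png')[160:260,260:400];cv2.imwrite('pics/t8z.png',cv2.resize(a,None,fx=5.7,fy=5.7,interpolation=cv2.INTER_CUBIC))
"
```

```text
t 10.7 shaker-frame tcp [ 0.0121 -0.0089  0.0793] F(shaker) [-9.33  1.62  2.09] yawerr deg 0.2 w 0.0001
tool delta [-0.001  -0.0012  0.0021]
```

View pics/w8z.png

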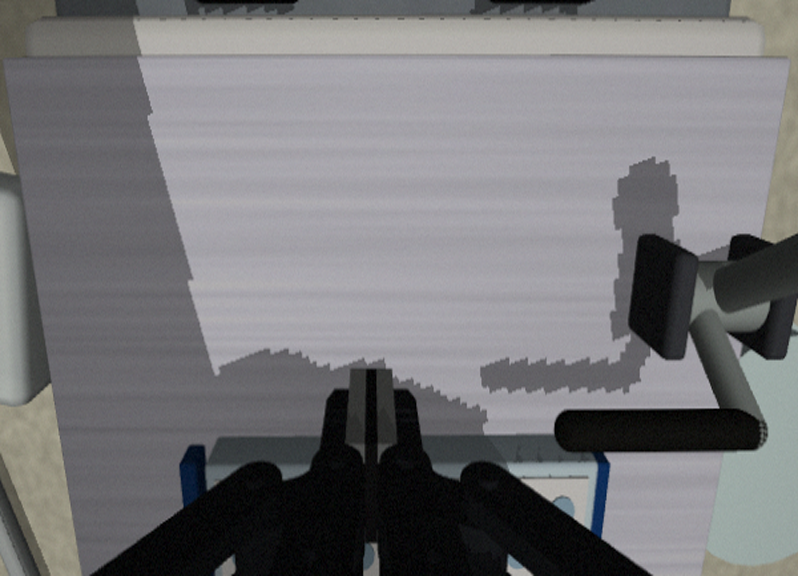

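View pics/t8z.png

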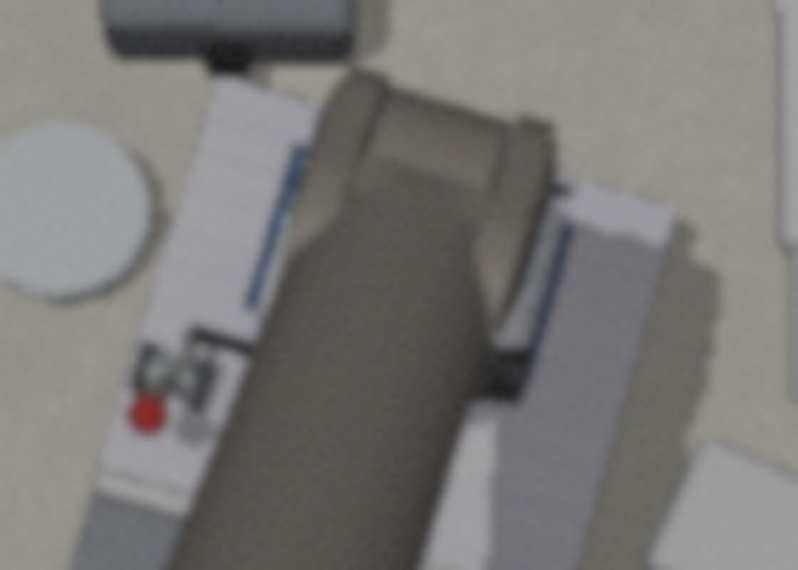

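Request:
step_arm:
  targets:
    - {"dx": 0,"dy": 0,"dz": 0.002,"spin": 0}
    - {"dx": 0,"dy": 0,"dz": 0.005,"spin": 0}
    - {"dx": 0,"dy": 0,"dz": 0.015,"spin": 0}
    - {"dx": 0,"dy": 0,"dz": 0.03,"spin": 0}
    - {"dx": 0,"dy": -0.03,"dz": 0.01,"spin": 0}

```text
clock: 11.3
eef_pos: [0.5413, -0.0228, 0.1078]
tool_rot: [[0.26, -0.007, -0.966], [0.966, -0.002, 0.26], [-0.003, -1.0, 0.006]]
wrist_force: [0.3, 0.3, 0.2]
grip_width: 0.0001
```

Request:
step_arm:
  targets:
    - {"dx": 0,"dy": -0.04,"dz": 0.01,"spin": 0}
    - {"dx": 0,"dy": -0.04,"dz": 0.01,"spin": 0}
    - {"dx": 0.02,"dy": -0.01,"dz": 0.02,"spin": 0}
    - {"dx": 0.03,"dy": 0,"dz": 0.01,"spin": 0}
    - {"dx": 0,"dy": 0,"dz": 0,"spin": 0}

```text
clock: 11.8
eef_pos: [0.512, 0.0431, 0.202]
tool_rot: [[0.254, 0.006, -0.967], [0.967, 0.003, 0.254], [0.005, -1.0, -0.005]]
wrist_force: [-0.1, 0.3, -0.1]
grip_width: 0.0001
```

```bash
python3 g.py -.095 .095 .139;python3 -c "
from h import *
import cv2,pickle
s=viewer.snapshot('wrist');save(s,'w9');pickle.dump(s,open('w9.pkl','wb'))
print(viewer.spot_in('clamp_knob',s)[:2])
"
```

```text
t 11.8 shaker-frame tcp [-0.0959  0.0446  0.202 ] F(shaker) [-0.19  0.3  -0.13] yawerr deg 0.49 w 0.0001
tool delta [ 0.0501  0.0633 -0.001 ]
[{'position': [385.9, 324.5], 'score': 0.68}]
```

View pics/w9.png

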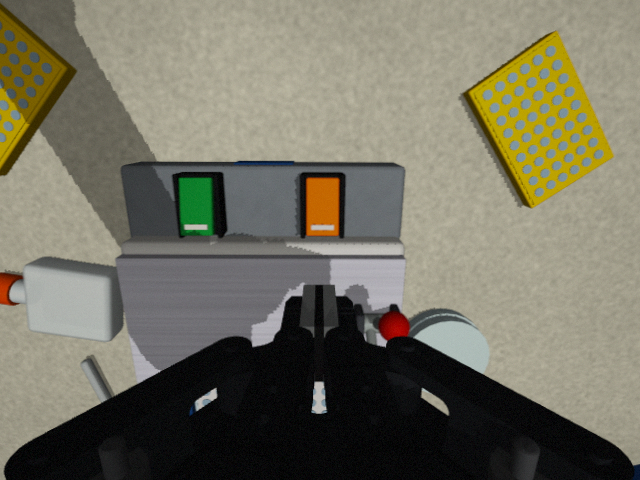

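```bash
python3 -c "
from h import *
import pickle
s=pickle.load(open('w9.pkl','rb'));st=sensors.read_state();R=np.array(st['tool_rot']);e=np.array(st['eef_pos'])
k=atz(s,(395,326),.144);print(R.T@(k-e));print(proj(s,e),proj(s,e+R@[0,0,.011]),proj(s,e+R@[.0075,0,.011]))
for q in ((198,228),(322,228)): print(R.T@(atz(s,q,.07)-e))
"
```

```text
[ 0.05451347  0.05750244 -0.04453745]
[306.10456858 305.71697363] [305.9531232  282.90541832] [323.23148664 282.94653578]
[-0.08993732  0.13125554 -0.00076585]
[ 0.00877275  0.13130952 -0.00047124]
```

Request:
step_arm:
  targets:
    - {"dx": 0.045,"dy": 0,"dz": 0,"spin": 0.3}
    - {"dx": 0.003,"dy": 0,"dz": 0,"spin": 0}
    - {"dx": 0,"dy": 0,"dz": 0,"spin": 0}
    - {"dx": 0,"dy": 0,"dz": 0,"spin": 0}

```text
clock: 12.3
eef_pos: [0.523, 0.083, 0.2005]
tool_rot: [[0.267, 0.001, -0.964], [0.964, -0.001, 0.267], [-0.001, -1.0, -0.001]]
wrist_force: [0.1, -0.0, -0.2]
grip_width: 0.0001
```

```bash
python3 g.py -.095 .095 .139;python3 -c "
from h import *
import pickle
s=viewer.snapshot('wrist');save(s,'w10')
st=sensors.read_state();R=np.array(st['tool_rot']);e=np.array(st['eef_pos'])
print(proj(s,e),proj(s,e+R@[0,0,.011]));print(s['camera_matrix'])
r=viewer.spot_in('clamp_knob',s);print(r[:2])
"
```

```text
t 12.3 shaker-frame tcp [-0.0957  0.086   0.2005] F(shaker) [ 0.07 -0.01 -0.21] yawerr deg -0.29 w 0.0001
tool delta [ 0.0091  0.0615 -0.0006]
[315.77478783 304.80049563] [315.71684361 281.82399472]
[[356.3514423    0.         318.67504452]
 [  0.         356.3514423  237.12774837]
 [  0.           0.           1.        ]]
[{'position': [201.0, 265.6], 'score': 0.65}]
```

View pics/w10.png

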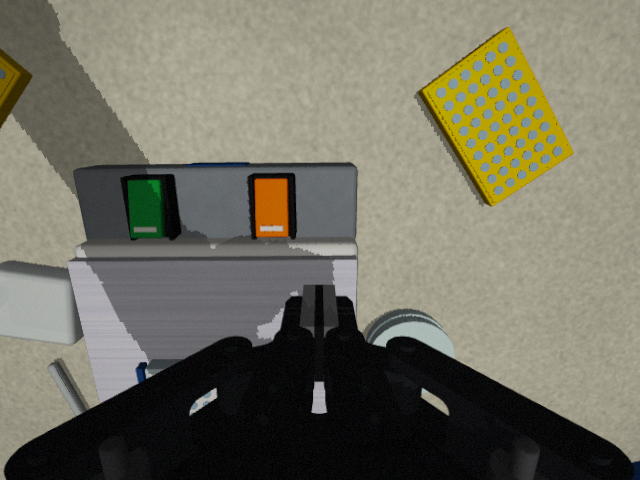

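Request:
step_arm:
  targets:
    - {"dx": 0.0075,"dy": 0.02,"dz": 0,"spin": -0.2}
    - {"dx": 0,"dy": 0.03,"dz": 0,"spin": 0}
    - {"dx": 0,"dy": 0.0115,"dz": 0,"spin": 0}
    - {"dx": 0,"dy": 0,"dz": 0,"spin": 0}

```text
clock: 12.8
eef_pos: [0.5232, 0.0912, 0.1376]
tool_rot: [[0.262, -0.004, -0.965], [0.965, -0.002, 0.262], [-0.003, -1.0, 0.003]]
wrist_force: [0.4, -0.7, 0.3]
grip_width: -0.0002
```

```bash
python3 g.py -.071 .0935 .139;python3 -c "
from h import *
import pickle,cv2
s=viewer.snapshot('wrist');save(s,'w11')
s=viewer.snapshot('scene');save(s,'s11')
a=cv2.imread('pics/s11.png')[200:320,280:440];cv2.imwrite('pics/s11z.png',cv2.resize(a,None,fx=5,fy=5,interpolation=cv2.INTER_CUBIC))
"
```

```text
t 12.8 shaker-frame tcp [-0.0976  0.0939  0.1376] F(shaker) [ 0.59 -0.59  0.29] yawerr deg -0.03 w -0.0002
tool delta [-0.0004 -0.0015 -0.0266]
```

View pics/w11.png

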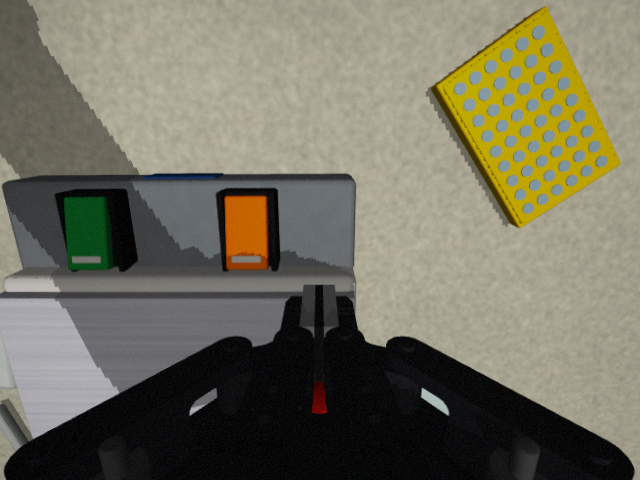

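View pics/s11z.png

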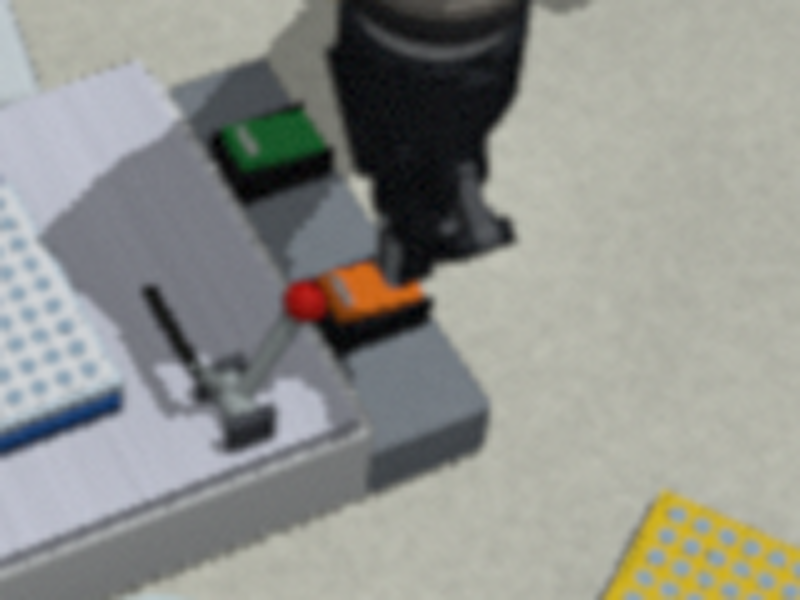

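Request:
step_arm:
  targets:
    - {"dx": 0,"dy": 0,"dz": -0.01,"spin": 0}
    - {"dx": 0,"dy": 0,"dz": -0.008,"spin": 0}
    - {"dx": 0,"dy": 0,"dz": -0.004,"spin": 0}
    - {"dx": 0,"dy": 0,"dz": -0.004,"spin": 0}
    - {"dx": 0,"dy": 0,"dz": -0.003,"spin": 0}

```text
clock: 13.4
eef_pos: [0.5504, 0.0854, 0.1389]
tool_rot: [[0.261, -0.006, -0.965], [0.965, 0.001, 0.261], [-0.001, -1.0, 0.006]]
wrist_force: [-9.9, 1.9, 7.9]
grip_width: 0.0001
```

Request:
step_arm:
  targets:
    - {"dx": 0,"dy": 0,"dz": -0.003,"spin": 0}
    - {"dx": 0,"dy": 0,"dz": -0.003,"spin": 0}

```text
clock: 13.6
eef_pos: [0.5549, 0.0841, 0.1385]
tool_rot: [[0.26, -0.008, -0.965], [0.966, 0.001, 0.26], [-0.001, -1.0, 0.008]]
wrist_force: [-7.7, 0.4, 5.8]
grip_width: -0.0002
```

```bash
python3 g.py -.071 .0935 .139;python3 -c "
from h import *
import pickle,cv2
s=viewer.snapshot('scene');save(s,'s12')
a=cv2.imread('pics/s12.png')[200:320,260:420];cv2.imwrite('pics/s12z.png',cv2.resize(a,None,fx=5,fy=5,interpolation=cv2.INTER_CUBIC))
"
```

```text
t 13.6 shaker-frame tcp [-0.0651  0.0953  0.1385] F(shaker) [-7.53 -1.63  5.8 ] yawerr deg 0.09 w -0.0002
tool delta [-0.0018 -0.0004  0.0059]
```

View pics/s12z.png

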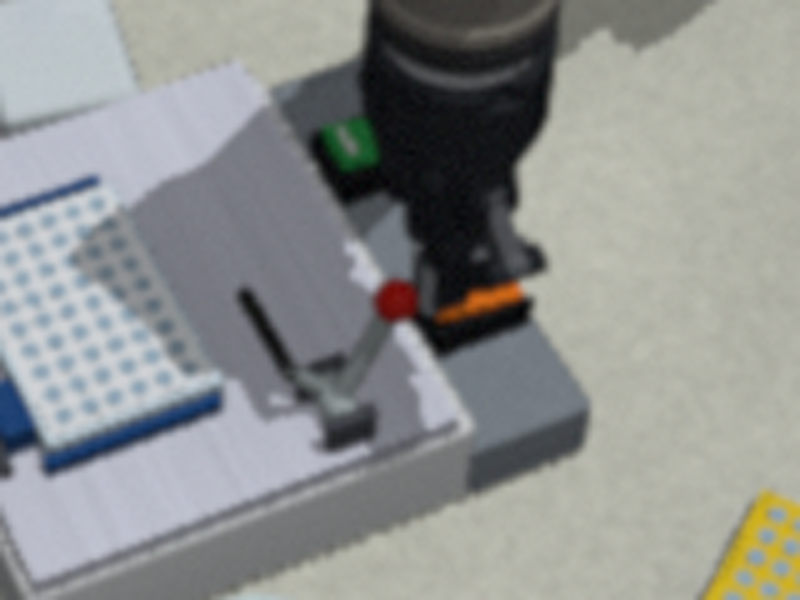

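Request:
step_arm:
  targets:
    - {"dx": 0,"dy": -0.0015,"dz": -0.003,"spin": 0}
    - {"dx": 0,"dy": -0.0014,"dz": -0.003,"spin": 0}
    - {"dx": 0,"dy": -0.0012,"dz": -0.003,"spin": 0}

```text
clock: 13.95
eef_pos: [0.5655, 0.0813, 0.143]
tool_rot: [[0.261, -0.004, -0.965], [0.965, 0.001, 0.261], [-0.001, -1.0, 0.004]]
wrist_force: [-2.6, -0.4, 3.6]
grip_width: 0.0003
```

Request:
step_arm:
  targets:
    - {"dx": 0,"dy": -0.001,"dz": -0.004,"spin": 0}
    - {"dx": 0,"dy": -0.0007,"dz": -0.004,"spin": 0}
    - {"dx": 0,"dy": -0.0003,"dz": -0.004,"spin": 0}

```text
clock: 14.25
eef_pos: [0.5797, 0.0777, 0.1454]
tool_rot: [[0.261, 0.002, -0.965], [0.965, -0.0, 0.261], [0.0, -1.0, -0.002]]
wrist_force: [-1.0, 0.3, 1.0]
grip_width: 0.0001
```

```bash
python3 g.py -.04 .0935 .139;python3 -c "
from h import *
import pickle,cv2
s=viewer.snapshot('scene');save(s,'s13')
a=cv2.imread('pics/s13.png')[200:320,260:420];cv2.imwrite('pics/s13z.png',cv2.resize(a,None,fx=5,fy=5,interpolation=cv2.INTER_CUBIC))
"
```

```text
t 14.25 shaker-frame tcp [-0.0395  0.0957  0.1454] F(shaker) [-1.02  0.04  0.97] yawerr deg 0.06 w 0.0001
tool delta [-0.0022  0.0064  0.0005]
```

View pics/s13z.png

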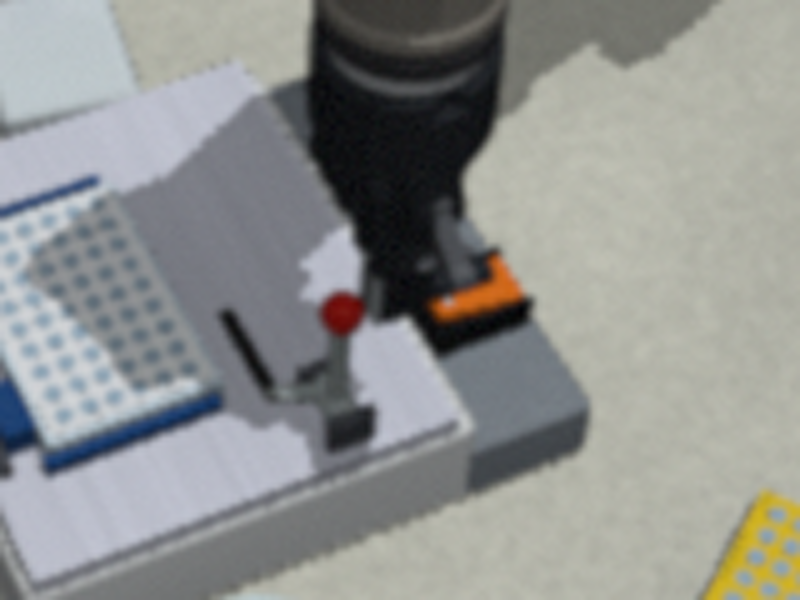

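Near dead centre (knob at about (341,314) in the zoom). I'll keep pushing.

Request:
step_arm:
  targets:
    - {"dx": -0.0005,"dy": 0.0,"dz": -0.004,"spin": 0}
    - {"dx": -0.0005,"dy": 0.0005,"dz": -0.004,"spin": 0}
    - {"dx": 0,"dy": 0.001,"dz": -0.004,"spin": 0}
    - {"dx": 0,"dy": 0,"dz": 0,"spin": 0}

```text
clock: 14.7
eef_pos: [0.5907, 0.0734, 0.1435]
tool_rot: [[0.261, 0.001, -0.965], [0.965, -0.0, 0.261], [-0.0, -1.0, -0.001]]
wrist_force: [-0.6, 0.5, -0.1]
grip_width: -0.0002
```

```bash
python3 g.py -.01 .0935 .139;python3 -c "
from h import *
import pickle,cv2
s=viewer.snapshot('scene');save(s,'s14')
a=cv2.imread('pics/s14.png')[200:320,240:400];cv2.imwrite('pics/s14z.png',cv2.resize(a,None,fx=5,fy=5,interpolation=cv2.INTER_CUBIC))
"
```

```text
t 14.7 shaker-frame tcp [-0.0278  0.0944  0.1435] F(shaker) [-0.7   0.31 -0.08] yawerr deg 0.03 w -0.0002
tool delta [-0.0009  0.0045 -0.0178]
```

View pics/s14z.png

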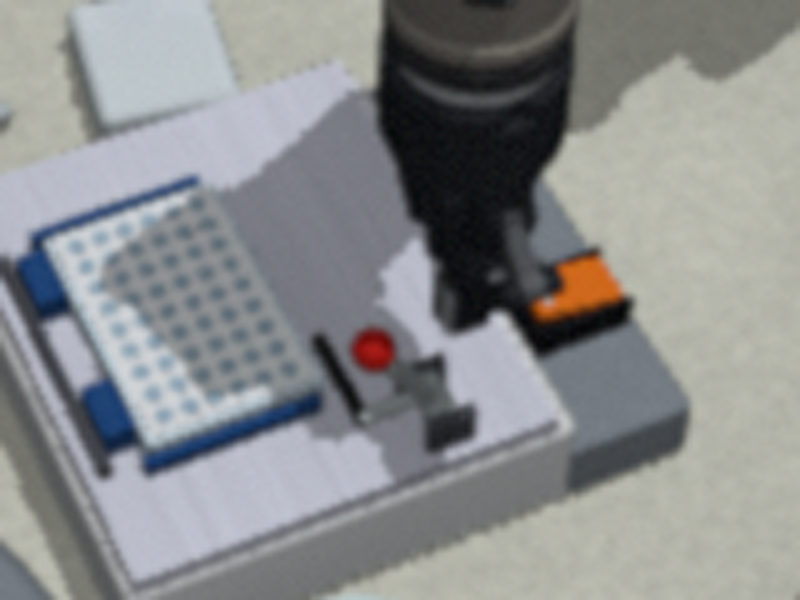

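```bash
python3 -c "
from h import *
p=np.load('pose.npy');c,S=np.cos(p[2]),np.sin(p[2])
s=viewer.snapshot('scene')
for a in (1,.94,.8,.7,0):
    t=a-.5;q=(-.019+.065*np.sin(t),.095,.087+.065*np.cos(t))
    print(a,proj(s,[p[0]+c*q[0]-S*q[1],p[1]+S*q[0]+c*q[1],q[2]]))
f=cv2.cvtColor(s['frame'],cv2.COLOR_RGB2HSV);m=((f[...,0]<6)|(f[...,0]>174))&(f[...,1]>180)&(f[...,2]>90);m[:240]=0
ys,xs=np.nonzero(m[250:290,290:340]);print(xs.mean()+290,ys.mean()+250,len(xs))
"
```

```text
1 [315.11527269 269.64737896]
0.94 [316.61477709 268.60375196]
0.8 [320.2660669 266.3423439]
0.7 [322.96928213 264.89777542]
0 [341.42646741 259.91169337]
314.2432432432432 269.56756756756755 37
```

Request:
step_arm:
  targets:
    - {"dx": 0,"dy": 0,"dz": 0.02,"spin": 0}
    - {"dx": 0,"dy": -0.03,"dz": 0.02,"spin": 0}
    - {"dx": -0.03,"dy": -0.01,"dz": 0.02,"spin": 0}
    - {"dx": -0.04,"dy": 0,"dz": 0.006,"spin": 0}
    - {"dx": -0.04,"dy": 0,"dz": 0,"spin": 0}

```text
clock: 15.3
eef_pos: [0.4965, -0.0152, 0.1842]
tool_rot: [[0.258, 0.001, -0.966], [0.966, 0.001, 0.258], [0.002, -1.0, -0.0]]
wrist_force: [0.4, -1.5, 0.2]
grip_width: -0.0001
```

Request:
step_arm:
  targets:
    - {"dx": -0.033,"dy": 0.03,"dz": 0,"spin": 0}
    - {"dx": 0,"dy": 0.03,"dz": 0,"spin": 0}
    - {"dx": 0,"dy": 0,"dz": 0,"spin": 0}
    - {"dx": 0,"dy": 0,"dz": 0,"spin": 0}

```text
clock: 15.7
eef_pos: [0.4891, -0.0466, 0.124]
tool_rot: [[0.26, -0.0, -0.966], [0.966, 0.0, 0.26], [0.0, -1.0, 0.0]]
wrist_force: [0.4, 0.6, -0.4]
grip_width: -0.0001
```

```bash
python3 g.py -.095 -.05 .1;python3 -c "
from h import *
import pickle,cv2
s=viewer.snapshot('wrist');save(s,'w15')
s=viewer.snapshot('scene');save(s,'s15')
a=cv2.imread('pics/s15.png')[180:300,240:400];cv2.imwrite('pics/s15z.png',cv2.resize(a,None,fx=5,fy=5,interpolation=cv2.INTER_CUBIC))
"
```

```text
t 15.7 shaker-frame tcp [-0.0944 -0.048   0.124 ] F(shaker) [ 0.2  0.7 -0.4] yawerr deg 0.1 w -0.0001
tool delta [-0.002   0.024   0.0006]
```

View pics/s15z.png

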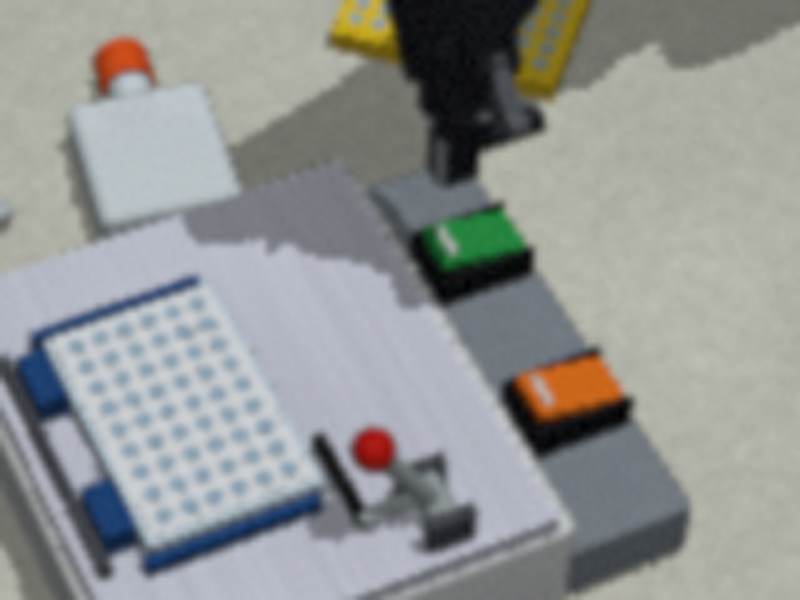

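View pics/w15.png

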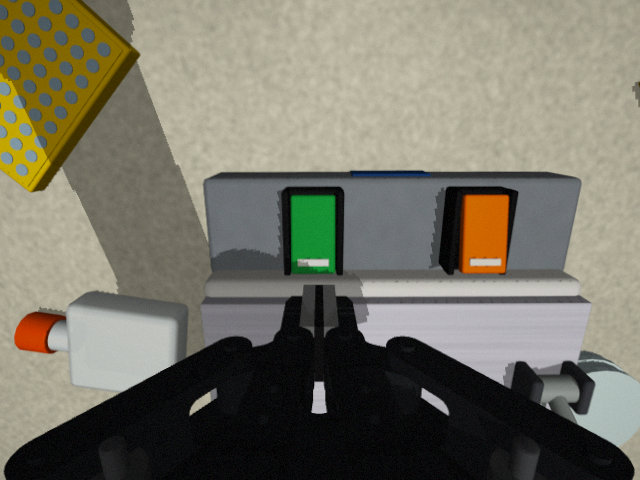

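```bash
python3 -c "
from h import *
s=viewer.snapshot('wrist');st=sensors.read_state();R=np.array(st['tool_rot']);e=np.array(st['eef_pos'])
print(proj(s,e+R@[0,0,.011]))
for n,q,z in(('bar',(313,263),.070),('near end',(313,272),.0705),('far end',(313,195),.064),('obar',(485,262),.07),('plat r',(203,300),.075),('plat l',(590,300),.075)): print(n,np.round(R.T@(atz(s,q,z)-e),4))
print(viewer.spot_point('run_press',s)[:1])
"
```

```text
[316.06920846 282.22288259]
bar [-0.0022  0.0551 -0.0012]
near end [-0.0022  0.0546 -0.0067]
far end [-0.0021  0.061   0.0381]
obar [ 0.0995  0.0552 -0.0008]
plat r [-0.0677  0.0501 -0.0228]
plat l [ 0.164   0.0503 -0.0234]
[{'position': [310.7, 260.4], 'score': 0.76}]
```

Request:
step_arm:
  targets:
    - {"dx": -0.003,"dy": 0.01,"dz": 0.004,"spin": 0}
    - {"dx": 0,"dy": 0.02,"dz": 0,"spin": 0}
    - {"dx": 0,"dy": 0.015,"dz": 0,"spin": 0}
    - {"dx": 0,"dy": 0.003,"dz": 0,"spin": 0}
    - {"dx": 0,"dy": 0,"dz": 0,"spin": 0}

```text
clock: 16.4
eef_pos: [0.4838, -0.0489, 0.0753]
tool_rot: [[0.261, -0.001, -0.965], [0.965, -0.0, 0.261], [-0.0, -1.0, 0.001]]
wrist_force: [-0.3, -0.3, -0.2]
grip_width: 0.0001
```

```bash
python3 g.py -.098 -.05 .0665;python3 -c "
from h import *
import pickle,cv2
s=viewer.snapshot('wrist');save(s,'w16')
a=cv2.imread('pics/w16.png')[130:370,160:480];cv2.imwrite('pics/w16z.png',cv2.resize(a,None,fx=2.5,fy=2.5,interpolation=cv2.INTER_CUBIC))
"
```

```text
t 16.4 shaker-frame tcp [-0.0989 -0.0516  0.0753] F(shaker) [-0.25 -0.39 -0.18] yawerr deg 0.06 w 0.0001
tool delta [ 0.0017  0.0088 -0.0009]
```

View pics/w16z.png

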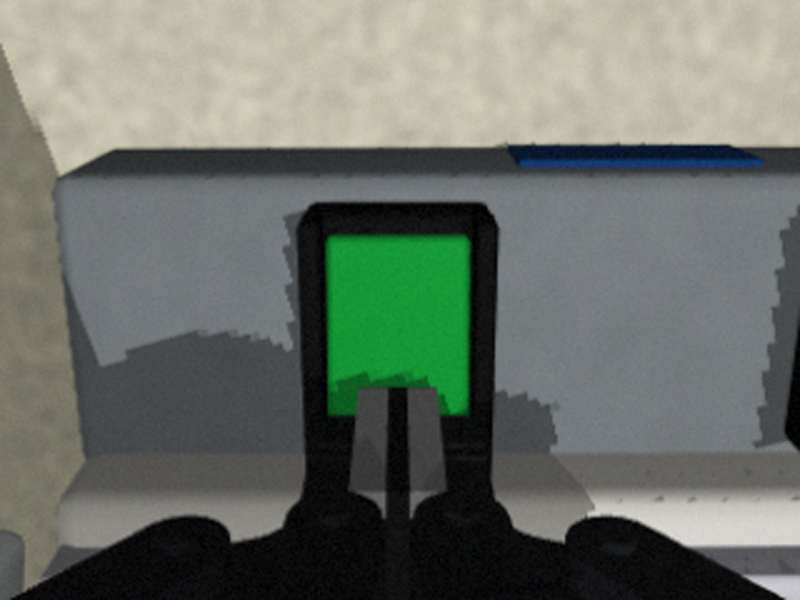

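Request:
step_arm:
  targets:
    - {"dx": 0,"dy": 0,"dz": 0.003,"spin": 0}
    - {"dx": 0,"dy": 0.002,"dz": 0,"spin": 0}
    - {"dx": 0,"dy": 0.0015,"dz": 0,"spin": 0}

```text
clock: 16.75
eef_pos: [0.4817, -0.048, 0.0726]
tool_rot: [[0.261, 0.001, -0.965], [0.965, 0.0, 0.261], [0.001, -1.0, -0.001]]
wrist_force: [-0.9, -0.9, 3.7]
grip_width: 0.0001
```

Request:
step_arm:
  targets:
    - {"dx": 0,"dy": 0.001,"dz": 0,"spin": 0}
    - {"dx": 0,"dy": 0.001,"dz": 0,"spin": 0}

```text
clock: 16.95
eef_pos: [0.4827, -0.0483, 0.0708]
tool_rot: [[0.261, 0.003, -0.965], [0.965, -0.0, 0.261], [0.001, -1.0, -0.003]]
wrist_force: [2.0, -0.6, 3.1]
grip_width: -0.0002
```

Request:
step_arm:
  targets:
    - {"dx": 0,"dy": 0.001,"dz": 0,"spin": 0}
    - {"dx": 0,"dy": 0.001,"dz": 0,"spin": 0}

```text
clock: 17.15
eef_pos: [0.4835, -0.0484, 0.0692]
tool_rot: [[0.261, 0.004, -0.965], [0.965, -0.0, 0.261], [0.001, -1.0, -0.004]]
wrist_force: [1.4, -0.1, 10.7]
grip_width: 0.0002
```

Request:
step_arm:
  targets:
    - {"dx": 0,"dy": 0.001,"dz": 0,"spin": 0}
    - {"dx": 0,"dy": 0,"dz": 0,"spin": 0}

```text
clock: 17.35
eef_pos: [0.4843, -0.0487, 0.0688]
tool_rot: [[0.261, 0.006, -0.965], [0.965, -0.0, 0.261], [0.001, -1.0, -0.005]]
wrist_force: [1.5, -0.6, 11.0]
grip_width: 0.0003
```

```bash
python3 -c "
from h import *
import pickle,cv2
s=viewer.snapshot('wrist');save(s,'w17')
a=cv2.imread('pics/w17.png')[130:370,160:480];cv2.imwrite('pics/w17z.png',cv2.resize(a,None,fx=2.5,fy=2.5,interpolation=cv2.INTER_CUBIC))
s=viewer.snapshot('scene');save(s,'s17')
a=cv2.imread('pics/s17.png')[190:290,300:400];cv2.imwrite('pics/s17z.png',cv2.resize(a,None,fx=6,fy=6,interpolation=cv2.INTER_CUBIC))
"
```

```text
(no output)
```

View pics/w17z.png

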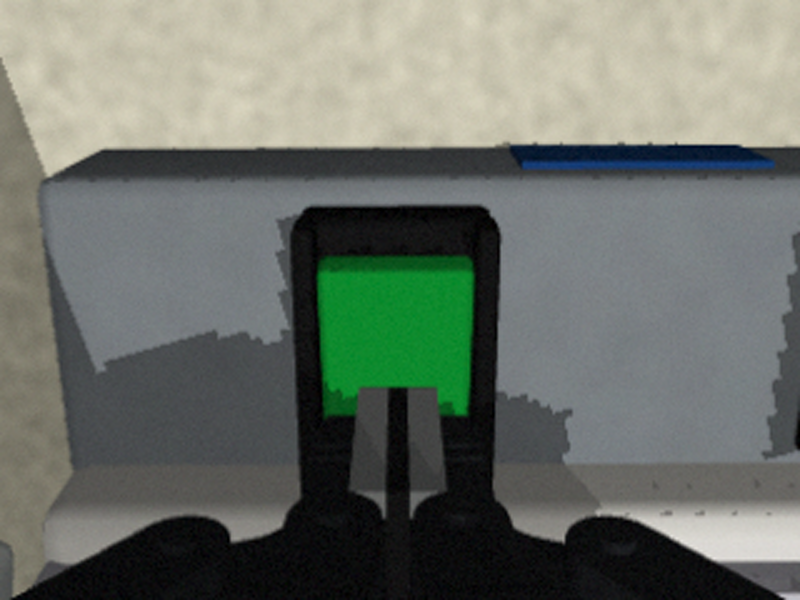

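View pics/s17z.png

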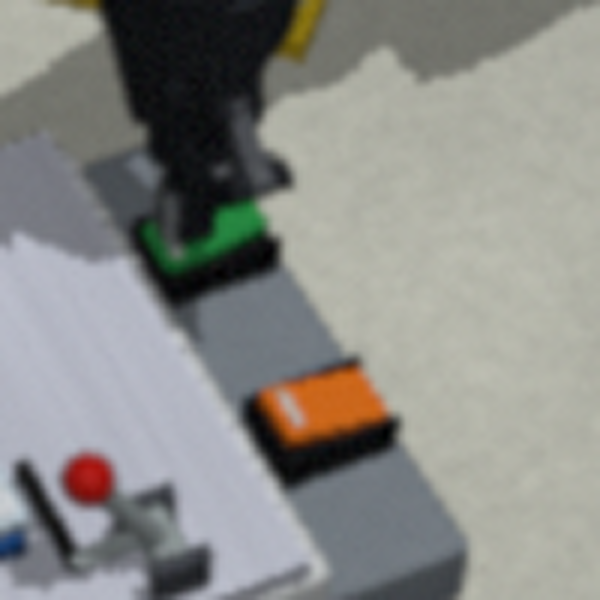

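Request:
step_arm:
  targets:
    - {"dx": 0,"dy": -0.003,"dz": 0,"spin": 0}
    - {"dx": 0,"dy": -0.01,"dz": 0,"spin": 0}
    - {"dx": 0,"dy": -0.04,"dz": 0.01,"spin": 0}
    - {"dx": 0,"dy": -0.04,"dz": 0.04,"spin": 0}
    - {"dx": 0,"dy": -0.03,"dz": 0.045,"spin": 0}

```text
clock: 17.95
eef_pos: [0.397, -0.0259, 0.1846]
tool_rot: [[0.263, -0.0, -0.965], [0.965, -0.002, 0.263], [-0.002, -1.0, -0.0]]
wrist_force: [-0.7, 2.0, 0.1]
grip_width: 0.0003
```

Request:
step_arm:
  targets:
    - {"dx": 0,"dy": -0.02,"dz": 0,"spin": 0}
    - {"dx": 0,"dy": 0,"dz": 0,"spin": 0}
    - {"dx": 0,"dy": 0,"dz": 0,"spin": 0}

```text
clock: 18.25
eef_pos: [0.3971, -0.0253, 0.2032]
tool_rot: [[0.261, 0.0, -0.965], [0.965, 0.001, 0.261], [0.001, -1.0, 0.0]]
wrist_force: [-0.9, -0.4, -0.5]
grip_width: -0.0003
```

```bash
python3 g.py -.098 -.05 .0665;python3 -c "
from h import *
import pickle,cv2
s=viewer.snapshot('wrist');save(s,'w18')
a=cv2.imread('pics/w18.png')[180:420,120:440];cv2.imwrite('pics/w18z.png',cv2.resize(a,None,fx=2.5,fy=2.5,interpolation=cv2.INTER_CUBIC))
s=viewer.snapshot('scene');save(s,'s18')
a=cv2.imread('pics/s18.png')[180:320,220:400];cv2.imwrite('pics/s18z.png',cv2.resize(a,None,fx=4.2,fy=4.2,interpolation=cv2.INTER_CUBIC))
s=viewer.snapshot('top');save(s,'t18')
"
```

```text
t 18.25 shaker-frame tcp [-0.1888 -0.0516  0.2032] F(shaker) [-0.78 -0.62 -0.52] yawerr deg 0.08 w -0.0003
tool delta [ 0.0014  0.1367 -0.0908]
```

View pics/w18.png

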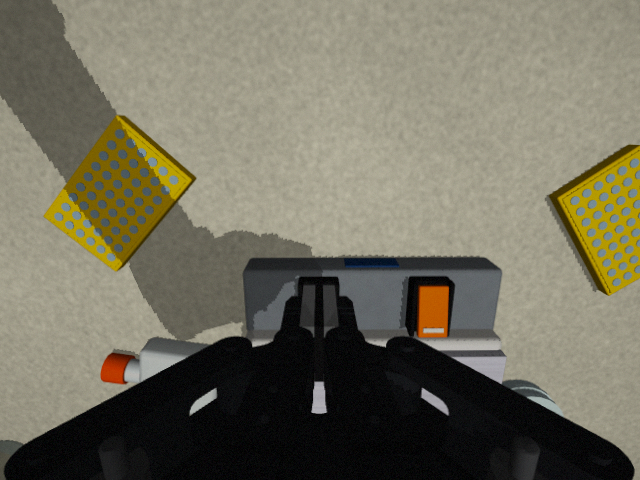

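View pics/s18z.png

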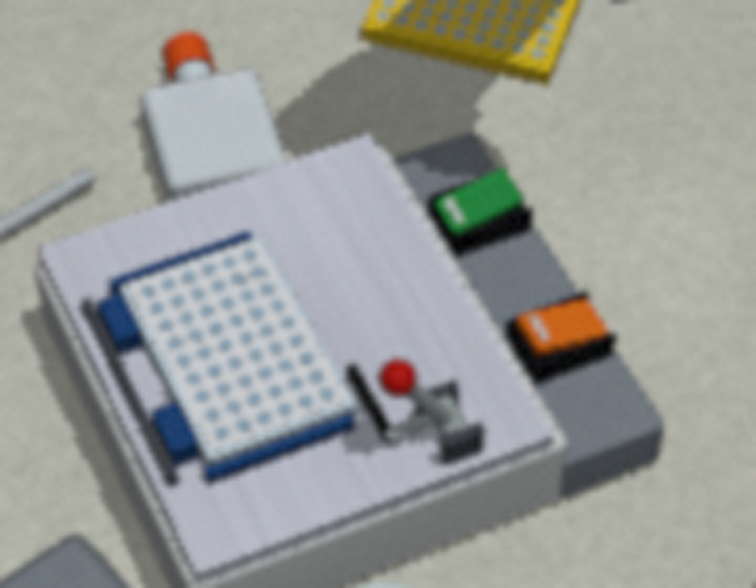

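View pics/t18.png

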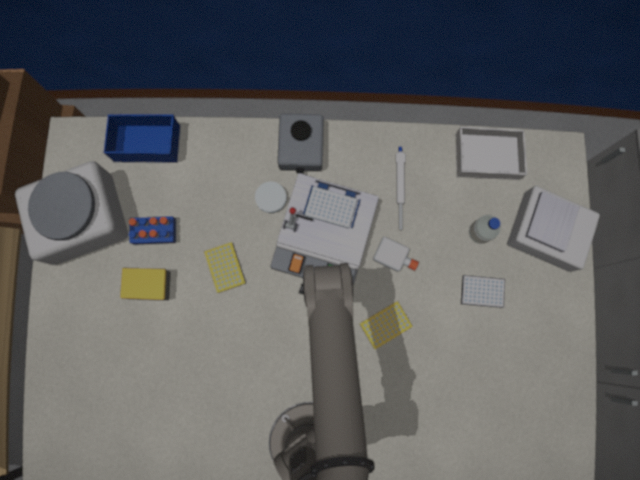

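```bash
python3 -c "
from station import workorder
print(workorder.close_job())"
```

```text
the job is handed in; nothing more can be done
None
```

I handed the job in at about 18 s. All three steps look complete in the last pictures, but the system gave no verdict.

- **Plate:** I pushed it with closed fingers until it met both blue stops, then held it there at about 7–9.5 N for roughly a second. On first contact it sat slightly askew, by about 0.01 rad. It squared up as I pressed and looked square against both stops at the end. I judged home from the stops' stiffness and the pictures; the exact stop position was never measured.
- **Clamp:** I pushed the red knob over centre, with a peak force of about 13 N. The knob then sat within a pixel of where it should be when fully shut, with the foot down behind the plate.
- **Green switch:** I pressed it with about 11 N at most. The last picture shows its far end raised, so it is on. I read this by eye and did not measure the angle.
- **Everything else:** the orange heater switch stayed off, and the loose things in the last top view looked where they started. The robot ended clear, above and in front of the shaker, with about 1 N on the wrist sensor, which is its noise level.

The camera views and the arm's own readings disagreed by 2–4 mm. I corrected each approach with the wrist camera and by touch.

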